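Put a canister away in a pantry chest with a locking lid stay

ROBOT

A 7-joint arm with a two-finger parallel gripper is mounted at the origin on the work surface. World frame = base frame: x ahead of the robot, y to its left, z up, the work surface at z = 0. Lengths are in m, angles in rad, forces in N, time in s.
With the tool pointing down it reaches from about 0.4 to 0.85 m from the base axis. Payload 10.4 kg.
Tool frame: the origin (TCP) lies between the finger pads; the fingertips stand 22 mm ahead of it and the grasp point (between the pads) lies 3 mm ahead of it; z points along the fingers, y is the line along which they close (so a half turn about z gives the same grasp; the last joint's range is limited). The gripper opens to 85 mm and grips with 20 to 120 N. Pads are 22 mm wide; open, the fingers measure 114 mm over their backs; the gripper's body (76 mm by 85 mm) begins 54 mm behind the grasp point. The pads swing forward as they close: fully open they stand 13 mm farther back than shut.
Start: joints at [-1.358, 0.332, -0.065, 1.46, 0.022, 1.35, -0.088], TCP at [0.146, 0.608, 0.214] pointing down, gripper open.
Joint ranges: [-2.6, 2.6], [-0.5, 2.12], [-1.47, 1.34], [0.16, 2.42], [-1.27, 4.41], [0.06, 2.06], [-2.6, 2.6]. Speed limits (rad/s): [2.22, 2.22, 2.79, 2.79, 3.14, 3.14, 3.14].

INTERFACE

Orientations are given as a unit quaternion [x, y, z, w].
In Python, from workcell import manip, camera, ticket, boxes_of, outline_of gives the robot as it stands.
- The arm moves only by the tool carry_out, never from a script. Its argument "deltas" is a list of rows, each a list of 5 numbers: the shift along the tool's x, y, z as a fraction of full scale, then the turn about the tool's z as a fraction of full scale, then the opening, from -1 (shut) to 1 (fully open), so that 0 is half open. In form: [[tx, ty, tz, spin, gripper], ...]. A call has 1 to 20 rows; each row is the pose to reach, as a shift and turn from the pose commanded when the call began, along the tool's axes at that moment; what a row does not reach only later rows make up. Full scale, the value 1, is 150 mm for a shift and 30 degrees for a turn. A row lasts 1/8 s, in which the tool goes at most 62.5 mm and 10.7 degrees, less where a joint would pass 70% of its speed; a pose out of reach is approached as far as the arm can. A call with a number of a shift or a turn outside -1 to 1 is refused whole. A call with a gripper value outside its range is refused whole. The fingers move at their own pace and stop on an object; "force" is the grip in N (left out, the last holds). Time passes only in rows, so rows that repeat a pose let the fingers close. It gives the time, the measured TCP pose, the force, the opening and the grip force at its end, in the units of the state.
- manip.get_obs(): the state, without advancing time (a new reading comes with each control period).
- camera(name): name is "side" or "top" or "wrist"; returns a dict with "img" (480x640x3 uint8, red, green, blue), "depth" (480x640 float32, m along the optical axis (not along the pixel's ray), 0 where there is no reading), "vertical_fov" (degrees; the focal length in pixels is half the picture's height over the tangent of half this angle, whatever the lens; pixels are square), "cx", "cy" (the principal point, pixels), "R" (3x3) and "t" (3): a world point X has camera coordinates R X + t. Camera axes: x right, y down, z forward; pixel columns grow to the right and rows downward; lengths in m; the calibration is good to about 2 mm. The wrist camera is an equidistant fisheye: a pixel r from the principal point sees the ray r / f radians off the axis. A picture is of the moment at which its call begins.
- ticket.hand_in(): hands the job in; it is judged then, once.
Trained networks look in a picture, given as the dict that the camera call returned (one of the last four; its "shot" number tells which), for a name from the list of things; names that differ only in an ending like _2 or _b are one class to them, and where a whole thing is asked for, a point or a joint stands for the part that bears it (a point fixed in the world has none). Each returns a list of dicts, best first, with "conf" (0 to 1); they miss things now and then, are a little off and sometimes report something else, mostly with a low value. They report only what shows in the picture. A call takes as long as a camera call.
- boxes_of(query, picture): "position" ([x, y, z] in m, in world coordinates, good to about 4 mm: the middle of the surface that is visible of it).
- outline_of(query, picture): "region" (480x640 bool, what is visible of it).
The state is a dict: "clock": time; "joint_pos": joint angles; "joint_velocities": joint speeds; "tau": joint torques, N m; "position": TCP position; "ee_rot": TCP orientation; "ft_force": force on the tool from outside, world axes, zero at the start; "torque": the same for the moment, N m; "grip_width": opening from 0.0 (shut) to 1.0 (fully open); "grasp_force": force on a finger pad.
Only numpy, scipy, OpenCV 4.12 (cv2) and the standard library are available. Lean on these libraries where they do the work, as an engineer would, in place of code of your own. Each camera call takes 0.05 s, during which the arm holds its last target. There are 200 camera calls.

TASK

Put the red canister away in the white chest: raise the lid until its folding stay locks and let go of it, then stand the canister upright on the chest floor, set down, not dropped. Then break the stay by drawing its knuckle forward and lower the lid fully shut, without letting it fall. Leave the other canisters, the green tin in the chest and the things around standing where they are.

Things in the scene. Friction and masses are not known exactly. Their poses are not given: they have to be found in the camera images.
- chest: White wooden chest, fixed to the counter: 180 mm deep (x), 280 mm wide (y), 115 mm high without its lid; walls 10 mm, floor 8 mm thick. Origin at the centre of its underside, z up, front faces -x. The stay folds along the inside of the right wall: keep the inner 35 mm there (y below -95 mm) free.
- lid (a joint): Angle of the oak lid (0.55 kg, 12 mm thick, hinged on the chest's rear top edge): 0 shut, 1.38 rad resting on the locked stay, 1.41 at the very top, stay straight. Stiff hinge: with the stay unlocked the lid stays where it is left between about 1.05 and 1.33 rad, falls shut below about 0.9; above about 1.36 the stay's spring carries it up and locks.
- lid_hinge (a point): Middle of the lid's hinge axis, which runs along the chest's y: at chest x = 85 mm, z = 115 mm. Fixed to the chest.
- pull_bar (a point): Middle of the brass pull bar before the lid's front edge: round, 12 mm thick, 120 mm long along the chest's y, a post at each end, 29 mm free between bar and lid. It turns with the lid, 215 mm from the hinge axis (lid shut: 6 mm above the axis). Pinched from above, it turns between the fingers. Lifting takes 3 to 6 N.
- stay (a joint): Opening of the two-armed folding stay at its middle knuckle: 0 folded (lid shut), 2.23 rad arms straight, 2.49 locked (knuckle past straight, to the rear, on its stop; a spring snaps it there as it comes straight). Below 2.23 it is broken (folding forward). Once well broken it stays so, as the lid's stiff hinge holds.
- knuckle (a point): Centre of the stay's brass knuckle: disc 22 mm across, 16 mm thick along the chest's y, flat sides free, at chest y = -112 mm. Locked it stands 37 mm above the chest's rim, 25 mm in front of the leaning lid: room only for a hand tilted 35 to 45 degrees back to the front. Drawing it forward takes 5 to 10 N; under 28 mm it springs back and locks again, at 40 to 50 mm the lid stays at about 1.2 rad.
- stay_rivet (a point): Lower rivet of the stay, fixed to the chest at chest x = 30 mm, y = -112 mm, z = 80 mm. The knuckle swings about it, in the chest's x-z plane, at a radius of 75 mm.
- red_canister_mid (a point): The canister to put away: red canister, 56 mm across and 64 mm tall, with a 48 mm round lid on top (74 mm tall over the lid, plus a small knob); 0.25 kg. The point is on its axis, 37 mm above its underside, z up the axis.
- black_canister_mid (a point): Bystander: black canister, 56 mm across and 64 mm tall, with a 48 mm round lid on top (74 mm tall over the lid, plus a small knob); 0.25 kg. The point is on its axis, 37 mm above its underside, z up the axis.
- white_canister_mid (a point): Bystander: white canister, 56 mm across and 64 mm tall, with a 48 mm round lid on top (74 mm tall over the lid, plus a small knob); 0.25 kg. The point is on its axis, 37 mm above its underside, z up the axis.
- green_tin_mid (a point): Bystander already in the chest, near its left wall, the green tin: green canister, 56 mm across and 64 mm tall, with a 48 mm round lid on top (74 mm tall over the lid, plus a small knob); 0.25 kg. The point is on its axis, 37 mm above its underside, z up the axis.

How it is judged:
On the way, in this order (a step that is already met when the one before it is completed fails the run):
1. the lid stands open on its locked stay, let go of (value of joint stay above 2.4 rad and value of joint lid above 1.3 rad and distance between the grasp point and pull_bar above 0.06 m), for 0.2 s.
2. the red canister stands upright on the chest floor, let go of, with the stay still locked (x of red_canister_mid in the frame of chest between -0.08 and 0.08 m and y of red_canister_mid in the frame of chest between -0.13 and 0.13 m and z of red_canister_mid in the frame of chest below 0.053 m and angle between red_canister_mid's own z axis and vertical below 0.12 rad and value of joint stay above 2.4 rad and distance between the grasp point and red_canister_mid above 0.06 m), for 0.2 s.
3. the stay is broken (knuckle forward of straight) with the lid still up (value of joint stay below 1.95 rad and value of joint lid above 0.85 rad), for 0.1 s.
At the end, for the whole second after the job is handed in: The lid is fully shut (under 0.03 rad), the stay folded in the chest, and the red canister stands upright (within 0.12 rad) on the chest floor inside it, at rest; the green tin stands beside it; the robot touches nothing (value of joint lid below 0.03 rad and x of red_canister_mid in the frame of chest between -0.08 and 0.08 m and y of red_canister_mid in the frame of chest between -0.13 and 0.13 m and z of red_canister_mid in the frame of chest below 0.053 m and angle between each of red_canister_mid, green_tin_mid's own z axis and vertical below 0.12 rad).
It fails at once if the lid falls shut (over 2.5 rad/s in the last 0.35 rad) (value of joint lid below 0.35 rad and velocity of joint lid below -2.5 rad/s).
It fails at once if the red canister is dropped into the chest (over 0.7 m/s there) (x of red_canister_mid in the frame of chest between -0.08 and 0.08 m and y of red_canister_mid in the frame of chest between -0.13 and 0.13 m and linear speed of red_canister above 0.7 m/s).
It fails at once if another canister or the green tin is knocked over or shifted by more than 30 mm (distance of any of black_canister_mid, white_canister_mid, green_tin_mid from where it was at the start of the episode above 0.03 m or angle between any of black_canister_mid, white_canister_mid, green_tin_mid's own z axis and vertical above 0.4 rad).
It fails at once if the jug, glass jar, crock or bottle is shifted by more than 30 mm (distance of any of pitcher, glass_jar, spoon_crock, oil_bottle from where it was at the start of the episode above 0.03 m).
It also fails if it takes over 72 s, if anything falls off the work surface, if the arm or the gripper's body presses on something with over 40 N, if the wrist force passes 120 N, or if a joint passes its speed limit or range.

## Working session

There is one attempt and no reset: what is moved stays moved. The work goes in short steps, Python scripts to look and compute and a tool call to move; the robot and the scene stay as the last step left them, time stands still between calls to the robot, and variables do not carry over. Pictures are saved under pics/ and viewed, at most 10 in all, crops included, and the job is handed in when it is done.

Besides the shell and the picture viewer there is one more tool, called after "Emit:" in YAML: its name, and indented under it one key for each argument. carry_out: Moves the arm, as the interface text tells. Its arguments: {"type":"object","properties":{"deltas":{"type":"array","items":{"type":"array","items":{"type":"number"}}},"force":{"type":"number"}},"required":["deltas"]}

```bash
mkdir -p pics; ls
python3 - <<'E'
from workcell import manip,camera,boxes_of,outline_of
import cv2,numpy as np
o=manip.get_obs();print({k:np.round(v,3).tolist() for k,v in o.items()})
ims=[]
for n in ["side","top"]:
    c=camera(n);ims.append(c["img"][:,:,::-1])
    print(n,c["vertical_fov"],c["cx"],c["cy"],np.round(c["R"],3).tolist(),np.round(c["t"],3))
    for q in ["chest","lid","pull_bar","red_canister_mid","black_canister_mid","white_canister_mid","green_tin_mid","knuckle","lid_hinge"]:
        try:
            for b in boxes_of(q,c)[:2]: print(q,round(b["conf"],2),np.round(b["position"],3))
        except Exception as e: print(q,e)
for i,im in enumerate(ims): cv2.imwrite(f"pics/a{i}.png",im)
E
```

```text
pics
{'clock': 0.0, 'joint_pos': [-1.358, 0.333, -0.065, 1.461, 0.022, 1.35, -0.088], 'joint_velocities': [-0.0, 0.0, 0.001, -0.0, -0.0, 0.001, -0.0], 'tau': [-0.0, -62.545, 0.049, -39.161, 0.016, 0.01, -0.0], 'position': [0.146, 0.607, 0.213], 'ee_rot': [0.118, 0.993, -0.001, -0.0], 'ft_force': [0.072, 0.868, 0.338], 'torque': [-0.009, -0.01, 0.034], 'grasp_force': 0.0, 'grip_width': 0.997}
side 45.6556577835733 323.6203939939611 233.95806578227572 [[-0.992, -0.124, 0.007], [-0.1, 0.761, -0.641], [0.075, -0.636, -0.768]] [0.549 0.179 1.061]
chest 0.72 [0.56  0.124 0.124]
lid 0.84 [0.562 0.113 0.127]
pull_bar 0.77 [0.553 0.106 0.128]
red_canister_mid 0.65 [ 0.484 -0.385  0.058]
black_canister_mid 0.68 [ 0.451 -0.269  0.057]
white_canister_mid 0.9 [ 0.592 -0.297  0.054]
lid_hinge 0.67 [0.562 0.128 0.124]
top 43.26913667451626 326.60309699310056 245.37739548163222 [[0.027, -0.999, 0.017], [-0.997, -0.028, -0.074], [0.075, -0.015, -0.997]] [-0.121  0.559  1.289]
chest 0.98 [0.562 0.095 0.126]
lid 0.9 [0.565 0.1   0.125]
pull_bar 0.81 [0.56  0.101 0.13 ]
red_canister_mid 0.66 [ 0.478 -0.4    0.075]
black_canister_mid 0.81 [ 0.451 -0.28   0.071]
white_canister_mid 0.76 [ 0.583 -0.312  0.075]
knuckle 0.71 [ 0.582 -0.313  0.076]
lid_hinge 0.74 [0.561 0.09  0.126]
```

View pics/a0.png

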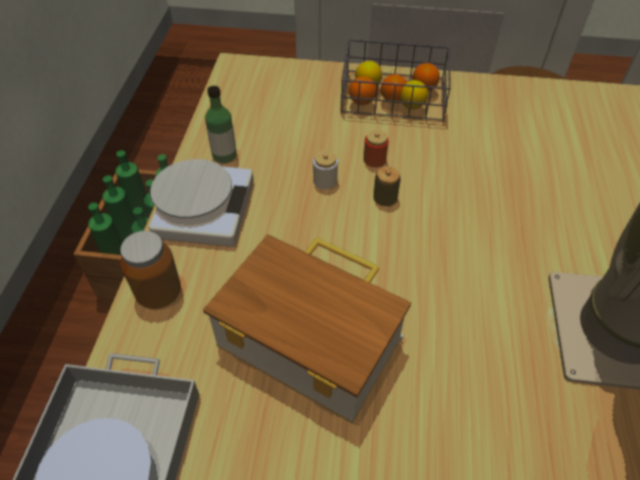

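View pics/a1.png

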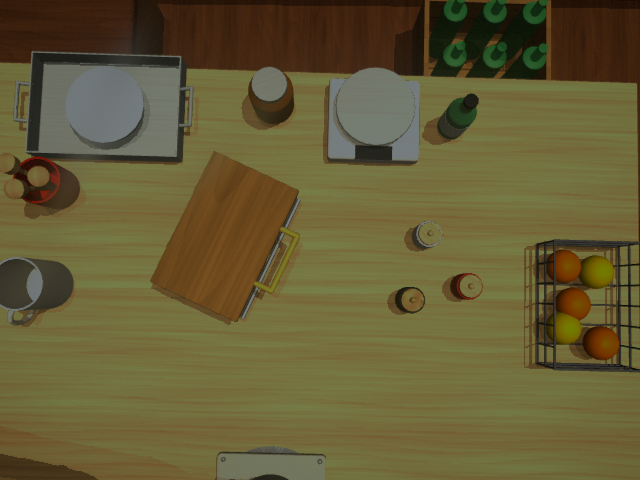

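The side view shows the shut chest in the centre with its bar at about (343,262). In the top view the bar is at (277,260), the front faces image right and slightly down, and the red canister is at (467,287). Next I'll fit the chest pose.

```bash
cat > h.py <<'E'
from workcell import manip,camera,boxes_of,outline_of
import cv2,numpy as np
from scipy.spatial.transform import Rotation as Rot
def cloud(c,mask=None):
    h=c["img"].shape[0];f=h/2/np.tan(np.radians(c["vertical_fov"]/2))
    v,u=np.nonzero((c["depth"]>0)&(mask if mask is not None else True))
    d=c["depth"][v,u];P=np.c_[(u-c["cx"])/f*d,(v-c["cy"])/f*d,d]
    return (P-c["t"])@np.asarray(c["R"])
def obs():
    o=manip.get_obs();R=Rot.from_quat(o["ee_rot"]).as_matrix();return o,np.array(o["position"]),R
E
python3 - <<'E'
from h import *
c=camera("top")
for q in ["lid","pull_bar","red_canister_mid","white_canister_mid","black_canister_mid"]:
    m=outline_of(q,c)[0]["region"];P=cloud(c,m)
    z=np.median(P[:,2]);Q=P[abs(P[:,2]-z)<.012]
    if "canister" in q: Q=P[P[:,2]>.066]
    r=cv2.minAreaRect((Q[:,:2]*1000).astype(np.float32)); print(q,len(Q),round(z,4),[np.round(x,1) for x in r], Q[:,:2].mean(0).round(4), Q[:,2].max())
E
```

```text
lid 14198 0.1275 [array([560.2,  81. ]), array([231.2, 289.6]), np.float64(66.3)] [0.5651 0.0954] 0.13671806311147133
pull_bar 14436 0.1275 [array([561.1,  82. ]), array([233.7, 290.8]), np.float64(66.4)] [0.5653 0.0952] 0.13671806311147133
red_canister_mid 438 0.0721 [array([ 483.6, -404.7]), array([51.2, 47.3]), np.float64(10.1)] [ 0.4824 -0.4042] 0.091184204859771
white_canister_mid 437 0.0726 [array([ 590.4, -318.4]), array([51.3, 50. ]), np.float64(85.5)] [ 0.5899 -0.3178] 0.08906000473637546
black_canister_mid 444 0.0733 [array([ 450.3, -284.6]), array([51.2, 49.3]), np.float64(74.0)] [ 0.4504 -0.2837] 0.08496929570365323
```

```bash
cat >> h.py <<'E'
Cc=np.array([.568,.100,0]);YAW=np.radians(66.3)
Rc=Rot.from_euler('z',YAW).as_matrix()
def ch(x,y,z): return Cc+Rc@np.array([x,y,z])/1000
def toch(p): return (Rc.T@(np.array(p)-Cc))*1000
def tool_R(yaw): # tool y at heading yaw(deg), z down
    a=np.radians(yaw);y=np.array([np.cos(a),np.sin(a),0]);z=np.array([0,0,-1.]);return np.c_[np.cross(y,z),y,z]
def spin(R,yaw):
    a=np.degrees(np.arctan2(R[1,1],R[0,1]));return -((yaw-a+90)%180-90)
def plan(*wps,p=None,yaw0=None):
    "wps: (xyz,yaw). prints segments as call rows (fractions), each for its own call"
    o,p0,R=obs()
    if p is not None:p0=np.array(p)
    if yaw0 is not None:R=tool_R(yaw0)
    for t,yw in wps:
        s=spin(R,yw)/30;d=np.array(t)-p0
        n=int(np.ceil(max(np.abs(R.T@d).max()/.15,np.abs(tool_R(yw).T@d).max()/.15,abs(s),.01)))
        for i in range(n):
            print(np.round(R.T@d/n/.15,3),"spin",round(s/n,3))
            a=np.degrees(np.arctan2(R[1,1],R[0,1]));R=tool_R(a-s/n*30)
        p0=np.array(t);print("->",np.round(p0,3))
E
python3 - <<'E'
from h import *
b=ch(-130,0,0)
plan(([.2,.5,.26],66.3),((b[0],b[1],.22),66.3),((b[0],b[1],.124),66.3))
E
```

```text
[-0.518 -0.614 -0.308] spin 0.34
-> [0.2  0.5  0.26]
[-0.83  -0.581  0.067] spin -0.0
[-0.83  -0.581  0.067] spin -0.0
[-0.83  -0.581  0.067] spin -0.0
[-0.83  -0.581  0.067] spin -0.0
-> [ 0.516 -0.019  0.22 ]
[0.   0.   0.64] spin -0.0
-> [ 0.516 -0.019  0.124]
```

Emit:
carry_out:
  deltas:
    - [-0.52,-0.61,-0.31,0.34,-0.36]
    - [-0.52,-0.61,-0.31,0.34,-0.36]

```text
clock: 1.55
position: [0.1992, 0.5025, 0.2589]
ee_rot: [0.206, 0.978, -0.0, -0.0]
ft_force: [1.1, 0.4, 1.2]
grip_width: 0.603
grasp_force: 0.0
```

Emit:
carry_out:
  deltas:
    - [-0.83,-0.58,0.07,0,-0.36]
    - [-0.83,-0.58,0.07,0,-0.36]
    - [-0.83,-0.58,0.07,0,-0.36]

```text
clock: 1.92
position: [0.2798, 0.3711, 0.2486]
ee_rot: [0.207, 0.978, 0.0, 0.0]
ft_force: [0.6, 0.3, -0.3]
grip_width: 0.32
grasp_force: 0.0
```

Emit:
carry_out:
  deltas:
    - [-0.83,-0.58,0.07,0,-0.36]
    - [-0.83,-0.58,0.07,0,-0.36]
    - [-0.83,-0.58,0.07,0,-0.36]

```text
clock: 2.3
position: [0.3584, 0.2412, 0.238]
ee_rot: [0.207, 0.978, 0.0, 0.0]
ft_force: [-0.2, 1.7, -0.1]
grip_width: 0.321
grasp_force: 0.0
```

Emit:
carry_out:
  deltas:
    - [-0.83,-0.58,0.07,0,-0.36]
    - [-0.83,-0.58,0.07,0,-0.36]
    - [-0.83,-0.58,0.07,0,-0.36]

```text
clock: 2.68
position: [0.4371, 0.1113, 0.2276]
ee_rot: [0.207, 0.978, 0.0, 0.0]
ft_force: [0.0, 0.2, 0.5]
grip_width: 0.316
grasp_force: 0.0
```

Emit:
carry_out:
  deltas:
    - [-0.83,-0.58,0.07,0,-0.36]
    - [-0.83,-0.58,0.07,0,-0.36]
    - [-0.83,-0.58,0.07,0,-0.36]
    - [-0.83,-0.58,0.07,0,-0.36]

```text
clock: 3.18
position: [0.5152, -0.0172, 0.2167]
ee_rot: [0.207, 0.978, -0.001, 0.0]
ft_force: [-0.2, 0.6, 0.6]
grip_width: 0.322
grasp_force: 0.0
```

Run:
```python
from h import *
c=camera("wrist");cv2.imwrite("pics/w0.png",c["img"][:,:,::-1])
for q in ["pull_bar"]:
    for b in boxes_of(q,c)[:2]: print(q,b["conf"],np.round(b["position"],4),toch(b["position"]))
c=camera("top")
# edge points of bar: depth band away from lid, chest frame
P=cloud(c);Q=(P-Cc)@Rc*1000
s=(Q[:,0]<-112)&(Q[:,0]>-160)&(abs(Q[:,1])<50)&(Q[:,2]>110)&(Q[:,2]<140);print(s.sum(),Q[s].mean(0),Q[s].min(0),Q[s].max(0))
plan((ch(-130,0,124),66.3))
```

```text
pull_bar 0.9 [0.5292 0.0983 0.1265] [-17.15220014  34.8443974  126.5       ]<stdin>:8: RuntimeWarning: Mean of empty slice.
  ret = um.true_divide(
Traceback (most recent call last):
ValueError: zero-size array to reduction operation minimum which has no identity
```

View pics/w0.png

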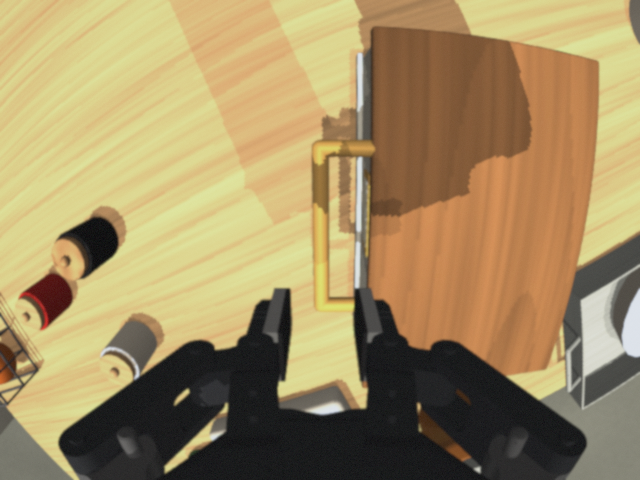

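Wrist view: the bar runs vertically at column 321, midway between the fingertips (281 and 365), with its ends at rows 148 and 305. I'll check its position along the bar by projecting it.

```bash
cat >> h.py <<'E'
def proj(c,X):
    h=c["img"].shape[0];f=h/2/np.tan(np.radians(c["vertical_fov"]/2))
    q=np.asarray(c["R"])@X+c["t"];r=np.hypot(*q[:2]);th=np.arctan2(r,q[2]);return np.array([c["cx"],c["cy"]])+f*th*q[:2]/r
def unproj(c,uv,z):
    h=c["img"].shape[0];f=h/2/np.tan(np.radians(c["vertical_fov"]/2))
    d=np.array(uv,float)-[c["cx"],c["cy"]];r=np.hypot(*d);th=r/f
    ray=np.asarray(c["R"]).T@np.r_[np.sin(th)*d/r,np.cos(th)];o=-np.asarray(c["R"]).T@c["t"];return o+ray*(z-o[2])/ray[2]
E
python3 - <<'E'
from h import *
c=camera("wrist")
for uv in [(321,150),(321,305)]: print(toch(unproj(c,uv,.121)))
for uv in [(373,27),(369,290)]: print("lid front",toch(unproj(c,uv,.127)))
print(toch(obs()[1]))
plan((ch(-130,0,124),66.3))
E
```

```text
[-126.84546269   58.48395871  121.        ]
[-126.87836722  -60.9010928   121.        ]
lid front [-92.50522404 143.87484153 127.        ]
lid front [-90.57098125 -44.79103367 127.        ]
[-125.60406746    3.27587753  216.93184592]
[-0.022 -0.03   0.62 ] spin 0.003
-> [ 0.516 -0.019  0.124]
```

Emit:
carry_out:
  deltas:
    - [-0.02,0,0.4,0,-0.36]
    - [-0.02,0,0.62,0,-0.36]
    - [-0.02,0,0.62,0,-0.36]
    - [-0.02,0,0.62,0,-1]
    - [-0.02,0,0.62,0,-1]
    - [-0.02,0,0.62,0,-1]
  force: 40

```text
clock: 4.12
position: [0.5182, -0.0161, 0.1249]
ee_rot: [0.205, 0.979, 0.001, 0.001]
ft_force: [-0.8, -0.6, -0.3]
grip_width: 0.003
grasp_force: 0.0
```

```bash
sed -i 's/^Cc=.*/Cc=np.array([.569,.1025,0]);YAW=np.radians(66.3)/' h.py
python3 - <<'E'
from h import *
o,p,R=obs();print(toch(p),o["grip_width"],o["grasp_force"],o["ft_force"])
# arc: bar at radius 215 start
q=toch(p);hx,hz=85,115
a0=np.arctan2(121-hz,215);r=np.hypot(215,6)
for a in np.arange(0,1.42,.1).tolist()+[1.35,1.38,1.40]:
    X=hx-r*np.cos(a0+a);Z=hz+r*np.sin(a0+a)
    print(round(a,2),"x,z",round(X),round(Z),"frac", np.round((X+130)/150,3), np.round(-(Z-121)/150,3))
E
```

```text
[-129.00947871   -1.14669291  124.90951385] 0.0032783417965169138 0.0 [-0.75728857 -0.55933506 -0.33085642]
0.0 x,z -130 121 frac 0.0 -0.0
0.1 x,z -128 142 frac 0.011 -0.143
0.2 x,z -125 164 frac 0.037 -0.284
0.3 x,z -119 184 frac 0.076 -0.422
0.4 x,z -111 204 frac 0.129 -0.555
0.5 x,z -101 223 frac 0.195 -0.682
0.6 x,z -89 241 frac 0.273 -0.802
0.7 x,z -76 258 frac 0.363 -0.914
0.8 x,z -60 273 frac 0.463 -1.016
0.9 x,z -44 287 frac 0.574 -1.108
1.0 x,z -26 299 frac 0.693 -1.188
1.1 x,z -7 309 frac 0.819 -1.256
1.2 x,z 13 318 frac 0.951 -1.31
1.3 x,z 33 324 frac 1.088 -1.352
1.4 x,z 54 328 frac 1.229 -1.379
1.35 x,z 44 326 frac 1.158 -1.367
1.38 x,z 50 327 frac 1.201 -1.375
1.4 x,z 54 328 frac 1.229 -1.379
```

Gripper shut on nothing; taking a look.

Run:
```python
from h import *
c=camera("wrist");s=camera("side");cv2.imwrite("pics/w1.png",np.hstack([c["img"][150:,100:540],s["img"][170:500,180:480].repeat(1,0)[:330] if 0 else cv2.resize(s["img"][210:320,260:420],(352,330))[:330]])[:,:,::-1])
print(proj(c,obs()[1]))
```

```text
[322.05458574 285.29094895]
```

View pics/w1.png

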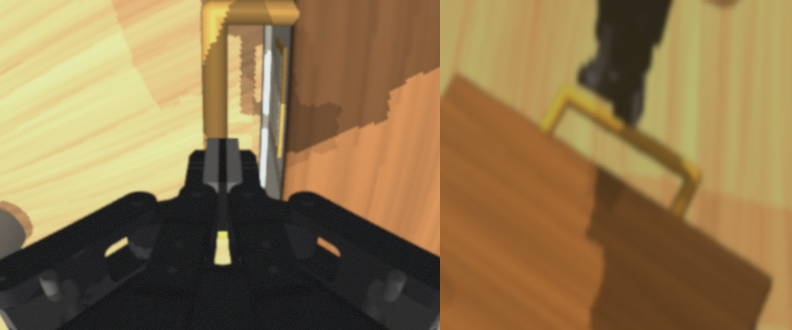

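Run:
```python
from h import *
c=camera("wrist")
h=480;f=h/2/np.tan(np.radians(c["vertical_fov"]/2));R=np.asarray(c["R"]);print(c["vertical_fov"],f)
def pt(u,v):
    d=c["depth"][v,u];a=np.array([u-c["cx"],v-c["cy"]]);r=np.hypot(*a);th=r/f
    q=np.r_[np.tan(th)*a/r,1]*d;return R.T@(q-c["t"])
for u,v in [(308,200),(313,200),(318,200),(323,200),(313,240),(315,260),(315,280),(314,286),(316,300),(330,300),(323,320),(310,310),(360,160),(420,220),(378,200)]:
    print((u,v),c["img"][v,u],c["depth"][v,u],toch(pt(u,v)).round(1))
print("tip",proj(c,obs()[1]+[0,0,-.022]),toch(obs()[1]))
```

```text
65.70646984690485 371.64829954431775
(308, 200) [191 151  78] 0.160477 [-135.5   42.   127.5]
(313, 200) [160 122  64] 0.16185383 [-133.4   41.7  126.2]
(318, 200) [153 116  62] 0.16037497 [-131.2   42.   127.6]
(323, 200) [136 104  56] 0.16092063 [-129.    41.9  127.1]
(313, 240) [158 120  64] 0.16762285 [-133.6   23.2  126.2]
(315, 260) [159 121  65] 0.16967987 [-132.7   13.8  127.2]
(315, 280) [157 120  63] 0.17337961 [-132.8    3.5  126.7]
(314, 286) [155 120  66] 0.1739125 [-133.3    0.5  127.1]
(316, 300) [80 79 77] 0.14235078 [-131.8    9.5  157.4]
(330, 300) [80 78 76] 0.14356026 [-126.4    8.9  156.3]
(323, 320) [25 24 26] 0.12906998 [-129.1    9.   171.5]
(310, 310) [81 80 79] 0.135683 [-133.9    9.1  164.5]
(360, 160) [174 132  70] 0.15563339 [-113.3   59.4  126.9]
(420, 220) [135  93  60] 0.16393776 [-85.2  32.9 126.9]
(378, 200) [93 84 67] 0.22705258 [-94.9  26.9  62.4]
tip [322.45846301 267.59220803] [-129.27383235   -0.827563    124.26691585]
```

Run:
```python
from h import *
s=camera("side");P=cloud(s);Q=(P-Cc)@Rc*1000
m=(abs(Q[:,0]+129)<40)&(abs(Q[:,1])<45)&(Q[:,2]>95)
col=s["img"][s["depth"]>0][m];Q=Q[m];dark=col.max(1)<75
for lo in range(95,300,12):
    k=dark&(Q[:,2]>=lo)&(Q[:,2]<lo+12)
    if k.sum(): print(lo,k.sum(),Q[k].mean(0).round(),Q[k].min(0).round(),Q[k].max(0).round())
w=camera("wrist");print("campos in ch",toch(-np.asarray(w["R"]).T@w["t"]))
```

```text
131 1 [-123.    4.  142.] [-123.    4.  142.] [-123.    4.  142.]
143 13 [-119.    3.  152.] [-123.   -5.  147.] [-115.    9.  155.]
155 48 [-120.    5.  161.] [-130.   -6.  155.] [-113.   11.  167.]
167 21 [-123.    8.  172.] [-135.    5.  168.] [-114.   11.  178.]
179 31 [-121.   10.  188.] [-150.    6.  181.] [-98.  13. 191.]
191 89 [-114.    5.  196.] [-160.   -9.  192.] [-91.  13. 203.]
203 86 [-123.   10.  209.] [-169.   -9.  203.] [-92.  17. 215.]
215 64 [-123.   14.  221.] [-146.    6.  215.] [-103.   17.  227.]
227 64 [-115.   12.  233.] [-141.    3.  227.] [-89.  19. 239.]
239 96 [-106.   12.  245.] [-135.   -6.  239.] [-89.  20. 251.]
251 82 [-94.   4. 257.] [-110.   -9.  251.] [-89.  11. 263.]
263 85 [-96.  10. 271.] [-121.   -9.  263.] [-89.  35. 275.]
275 231 [-101.   13.  281.] [-142.  -24.  275.] [-89.  37. 287.]
287 248 [-102.   14.  293.] [-144.  -29.  287.] [-90.  37. 299.]
299 298 [-102.   12.  305.] [-142.  -29.  299.] [-89.  37. 311.]
campos in ch [-129.45266724   78.70433396  284.17152225]
```

Both cameras put the fingertips at z≈147 mm, above the bar. That's about 45 mm higher than the stated tip offset gives, so I'll reopen and go 40 mm lower; this is safe either way.

Emit:
carry_out:
  deltas:
    - [0,-0.02,0,0,-0.33]
    - [0,-0.02,0,0,-0.33]
    - [0,-0.02,0.08,0,-0.33]
    - [0,-0.02,0.16,0,-0.33]
    - [0,-0.02,0.24,0,-0.33]
    - [0,-0.02,0.27,0,-0.33]

```text
clock: 5.12
position: [0.5158, -0.0191, 0.0821]
ee_rot: [0.205, 0.979, -0.0, -0.001]
ft_force: [1.7, -0.0, 0.2]
grip_width: 0.332
grasp_force: 0.0
```

```bash
sed -i 's/^Cc=.*/Cc=np.array([.568,.100,0]);YAW=np.radians(66.3)/' h.py
python3 - <<'E'
from h import *
c=camera("wrist");cv2.imwrite("pics/w2.png",c["img"][100:,60:580,::-1]);o,p,R=obs();print(toch(p),o["ft_force"],o["grip_width"])
E
```

```text
[-1.30088396e+02 -5.22908254e-02  8.20957250e+01] [-0.97197455  0.44065501 -0.93850862] 0.33814625099691414
```

View pics/w2.png

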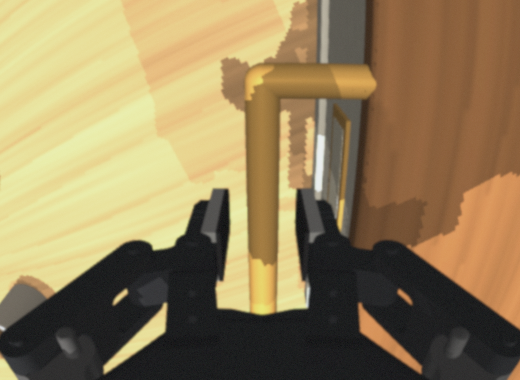

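The fingers straddle the bar (pads at columns 220 and 300, bar at 263). Close and lift along the arc.

Emit:
carry_out:
  deltas:
    - [0,0,0,0,-1]
    - [0,0,0,0,-1]
    - [0,0,0,0,-1]
    - [0,0.01,-0.14,0,-1]
    - [0,0.04,-0.28,0,-1]
    - [0,0.08,-0.42,0,-1]
    - [0,0.13,-0.55,0,-1]
    - [0,0.19,-0.68,0,-1]
    - [0,0.27,-0.8,0,-1]
    - [0,0.36,-0.91,0,-1]
    - [0,0.36,-0.91,0,-1]
  force: 40

```text
clock: 6.55
position: [0.5371, 0.0284, 0.2213]
ee_rot: [0.206, 0.979, -0.001, -0.001]
ft_force: [-11.5, -8.9, 8.7]
grip_width: 0.126
grasp_force: 39.7
```

Run:
```python
from h import *
o,p,R=obs();print(toch(p),o["ft_force"],o["grip_width"],o["grasp_force"])
```

```text
[-77.98110173  -0.48305937 221.32929579] [-11.50349782  -8.86426713   8.67279739] 0.12594599153941366 39.71098065376282
```

Emit:
carry_out:
  deltas:
    - [0,0.09,-0.11,0,-1]
    - [0,0.2,-0.2,0,-1]
    - [0,0.32,-0.285,0,-1]
    - [0,0.45,-0.355,0,-1]
    - [0,0.58,-0.41,0,-1]
    - [0,0.715,-0.45,0,-1]
    - [0,0.79,-0.465,0,-1]
    - [0,0.85,-0.475,0,-1]
    - [0,0.85,-0.475,0,-1]
    - [0,0.85,-0.475,0,-1]

```text
clock: 7.8
position: [0.5897, 0.1487, 0.293]
ee_rot: [0.205, 0.979, 0.001, 0.001]
ft_force: [-2.2, 2.6, 10.4]
grip_width: 0.123
grasp_force: 42.9
```

Run:
```python
from h import *
o,p,R=obs();print(toch(p),o["ft_force"],toch(Cc+np.array(o["ft_force"])/1000),o["grip_width"],o["grasp_force"])
c=camera("top");t=camera("side")
cv2.imwrite("pics/t1.png",np.hstack([cv2.resize(c["img"][130:340,130:330],(400,420)),cv2.resize(t["img"][140:420,180:440],(390,420))])[:,:,::-1])
for n,k in (("top",c),("side",t)):
    for q in ["knuckle","green_tin_mid"]:
        for b in boxes_of(q,k)[:2]: print(n,q,round(b["conf"],2),toch(b["position"]).round(1))
```

```text
[ 5.32700442e+01 -2.60276939e-01  2.93009407e+02] [-2.23819095  2.62666769 10.39321307] [ 1.50550548  3.10521096 10.39321307] 0.12306052199793055 42.89356291294098
top knuckle 0.65 [  38.7 -112.3  161.7]
top green_tin_mid 0.9 [-21.6  91.7  81.5]
top green_tin_mid 0.32 [-494.  -121.6   76.8]
side green_tin_mid 0.4 [-14.  117.7  73.1]
```

View pics/t1.png

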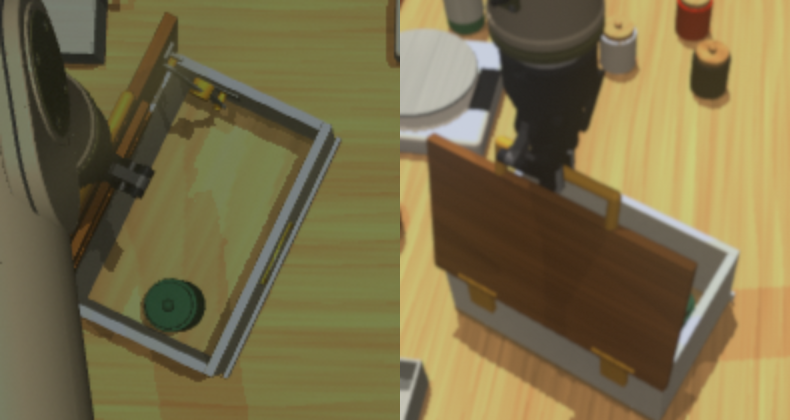

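The lid is up and nearly at the top. I'll nudge it over the last bit, then let go and withdraw upward.

Emit:
carry_out:
  deltas:
    - [0,0.04,-0.01,0,-1]
    - [0,0.05,-0.01,0,-1]
    - [0,0.05,-0.01,0,-1]
    - [0,0.05,-0.01,0,-1]

```text
clock: 8.6
position: [0.5915, 0.1529, 0.2939]
ee_rot: [0.206, 0.979, -0.0, -0.001]
ft_force: [-10.3, -4.9, 9.9]
grip_width: 0.121
grasp_force: 42.8
```

Run:
```python
from h import *
o,p,R=obs();print(toch(p),toch(Cc+np.array(o["ft_force"])/1000))
c=camera("top")
for b in boxes_of("knuckle",c)[:1]: print(round(b["conf"],2),toch(b["position"]).round(1))
P=cloud(c);Q=(P-Cc)@Rc*1000
m=(Q[:,1]<-98)&(Q[:,1]>-126)&(Q[:,0]>-20)&(Q[:,0]<75)&(Q[:,2]>60);print(np.round(Q[m][np.argsort(Q[m][:,0])][::4],0).tolist())
```

```text
[ 57.87375829  -0.29852278 293.8501709 ] [-8.61738189  7.45711273  9.85728221]
0.76 [  44.5 -108.1  161.4]
[[23.0, -115.0, 79.0], [26.0, -114.0, 89.0], [27.0, -118.0, 80.0], [27.0, -120.0, 83.0], [28.0, -117.0, 96.0], [29.0, -111.0, 89.0], [30.0, -125.0, 84.0], [31.0, -120.0, 86.0], [32.0, -115.0, 116.0], [33.0, -114.0, 88.0], [34.0, -119.0, 85.0], [35.0, -116.0, 130.0], [36.0, -113.0, 83.0], [37.0, -114.0, 91.0], [37.0, -116.0, 154.0], [38.0, -113.0, 113.0], [38.0, -119.0, 157.0], [39.0, -115.0, 156.0], [39.0, -116.0, 159.0], [39.0, -115.0, 165.0], [40.0, -106.0, 161.0], [41.0, -111.0, 157.0], [42.0, -119.0, 162.0], [43.0, -110.0, 170.0], [43.0, -113.0, 163.0], [44.0, -118.0, 161.0], [44.0, -109.0, 170.0], [45.0, -108.0, 164.0], [46.0, -111.0, 180.0], [46.0, -109.0, 185.0], [47.0, -116.0, 164.0], [47.0, -111.0, 195.0], [48.0, -108.0, 169.0], [48.0, -118.0, 160.0], [49.0, -117.0, 166.0], [50.0, -114.0, 166.0], [50.0, -105.0, 164.0], [51.0, -120.0, 164.0], [51.0, -110.0, 218.0], [52.0, -105.0, 164.0], [53.0, -109.0, 230.0], [53.0, -107.0, 162.0], [53.0, -120.0, 222.0], [54.0, -120.0, 
[... 845 characters left out ...]
5.0, 260.0], [63.0, -109.0, 217.0], [63.0, -107.0, 292.0], [63.0, -119.0, 232.0], [64.0, -120.0, 293.0], [64.0, -124.0, 293.0], [64.0, -109.0, 296.0], [64.0, -125.0, 233.0], [64.0, -117.0, 294.0], [64.0, -110.0, 235.0], [65.0, -108.0, 299.0], [65.0, -122.0, 243.0], [65.0, -114.0, 233.0], [65.0, -120.0, 296.0], [65.0, -118.0, 241.0], [66.0, -104.0, 291.0], [66.0, -124.0, 242.0], [66.0, -102.0, 238.0], [66.0, -117.0, 292.0], [67.0, -123.0, 297.0], [67.0, -120.0, 294.0], [68.0, -106.0, 296.0], [68.0, -125.0, 295.0], [68.0, -101.0, 225.0], [68.0, -98.0, 294.0], [68.0, -109.0, 222.0], [69.0, -122.0, 292.0], [70.0, -100.0, 214.0], [71.0, -99.0, 206.0], [73.0, -111.0, 195.0], [75.0, -107.0, 184.0]]
```

Emit:
carry_out:
  deltas:
    - [0,-0.03,0.01,0,-0.3]
    - [0,-0.03,0.01,0,-0.3]
    - [0,-0.03,0.01,0,-0.3]
    - [0,-0.03,-0.25,0,-0.3]
    - [0,-0.03,-0.5,0,-0.3]
    - [0,-0.03,-0.5,0,-0.3]

```text
clock: 9.45
position: [0.5917, 0.1501, 0.3705]
ee_rot: [0.205, 0.979, 0.001, 0.002]
ft_force: [-0.8, 0.0, -0.5]
grip_width: 0.349
grasp_force: 0.0
```

Run:
```python
from h import *
o,p,R=obs();print(p,toch(p),o["ft_force"],o["grip_width"])
plan(([.53,0,.33],66.3),([.483,-.404,.12],66.3))
```

```text
[0.59167547 0.1500822  0.37046751] [ 55.37469969  -1.54830904 370.46750762] [-0.79490535  0.01660107 -0.53662919] 0.3493469370882555
[-0.012 -0.541  0.133] spin -0.0
[-0.013 -0.541  0.135] spin -0.0
-> [0.53 0.   0.33]
[-0.265 -0.864  0.467] spin -0.0
[-0.265 -0.864  0.467] spin -0.0
[-0.265 -0.864  0.467] spin -0.0
-> [ 0.483 -0.404  0.12 ]
```

Emit:
carry_out:
  deltas:
    - [-0.02,-0.4,0.05,0,0.5]
    - [-0.02,-1,0.27,0,0.5]
    - [-0.02,-1,0.27,0,0.5]

```text
clock: 9.82
position: [0.5315, 0.0084, 0.3257]
ee_rot: [0.207, 0.978, -0.0, -0.001]
ft_force: [-0.5, 0.1, -0.2]
grip_width: 0.746
grasp_force: 0.0
```

Emit:
carry_out:
  deltas:
    - [-0.27,-0.86,0.2,0,0.5]
    - [-0.27,-0.91,0.2,0,0.5]
    - [-0.27,-0.91,0.2,0,0.5]

```text
clock: 10.2
position: [0.5135, -0.134, 0.296]
ee_rot: [0.208, 0.978, -0.0, -0.0]
ft_force: [-0.1, 1.4, -0.2]
grip_width: 0.751
grasp_force: 0.0
```

Emit:
carry_out:
  deltas:
    - [-0.26,-0.88,0.4,0,0.8]
    - [-0.26,-0.88,0.4,0,0.8]
    - [-0.26,-0.88,0.4,0,0.8]

```text
clock: 10.58
position: [0.4956, -0.2696, 0.2351]
ee_rot: [0.207, 0.978, -0.0, -0.001]
ft_force: [0.3, 0.6, 0.0]
grip_width: 0.903
grasp_force: 0.0
```

Emit:
carry_out:
  deltas:
    - [-0.26,-0.88,0.8,0,0.8]
    - [-0.26,-0.88,0.8,0,0.8]
    - [-0.26,-0.88,0.8,0,0.8]
    - [-0.26,-0.88,0.8,0,0.8]

```text
clock: 11.08
position: [0.4762, -0.4053, 0.1129]
ee_rot: [0.208, 0.978, -0.0, -0.003]
ft_force: [-0.6, 0.0, 0.7]
grip_width: 0.904
grasp_force: 0.0
```

Run:
```python
from h import *
c=camera("wrist");o,p,R=obs();print(p,o["grip_width"])
cv2.imwrite("pics/w3.png",c["img"][:,:,::-1])
for b in boxes_of("red_canister_mid",c)[:2]: print(round(b["conf"],2),np.round(b["position"],4))
print(proj(c,np.array([.483,-.404,.074])),proj(c,np.array([p[0],p[1],.074])))
plan(([.483,-.404,.03],66.3))
t=camera("top")
for b in boxes_of("red_canister_mid",t)[:1]+boxes_of("knuckle",t)[:1]: print(round(b["conf"],2),np.round(b["position"],4),toch(b["position"]))
```

```text
[ 0.47841977 -0.40382821  0.11484804] 0.9011515848557882
[329.45075734 265.61025476] [326.53955094 258.83026549]
[-0.022  0.001  0.575] spin -0.002
-> [ 0.483 -0.404  0.03 ]
0.89 [ 0.4719 -0.3925  0.0639] [-489.59100856 -109.96410478   63.9       ]
0.44 [0.6864 0.1015 0.1622] [  48.96411065 -107.81152939  162.2       ]
```

View pics/w3.png

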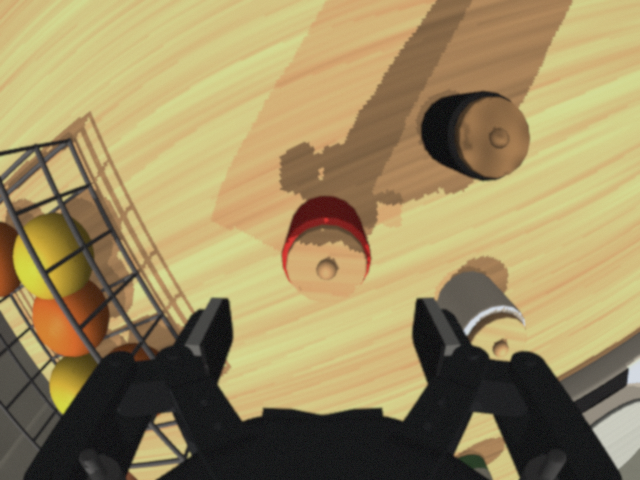

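The red knob is at (327,269), centred between the fingers (columns 220 and 425), and the basket is clear. I'll descend.

Emit:
carry_out:
  deltas:
    - [-0.02,0,0.3,0,0.8]
    - [-0.02,0,0.57,0,0.8]
    - [-0.02,0,0.57,0,0.8]

```text
clock: 11.7
position: [0.4829, -0.4018, 0.03]
ee_rot: [0.204, 0.979, 0.001, -0.002]
ft_force: [-0.6, 0.2, 0.3]
grip_width: 0.9
grasp_force: 0.0
```

```bash
cat >> h.py <<'E'
def wcloud(c):
    f=240/np.tan(np.radians(c["vertical_fov"]/2));v,u=np.nonzero(c["depth"]>0);d=c["depth"][v,u]
    a=np.c_[u-c["cx"],v-c["cy"]];r=np.hypot(*a.T)+1e-9
    q=np.c_[a*(np.tan(r/f)/r)[:,None],np.ones(len(d))]*d[:,None]
    return (q-c["t"])@np.asarray(c["R"]),c["img"][v,u]
E
python3 - <<'E'
from h import *
c=camera("wrist");o,p,R=obs();print(p,o["ft_force"])
P,col=wcloud(c);T=(P-p)@R*1000  # tool frame
m=(abs(T[:,1])>30)&(abs(T[:,1])<65)&(abs(T[:,0])<25)&(col.max(1)<110)&(T[:,2]<15)
print(m.sum(),T[m][:,2].max() if m.any() else None)
for lo in range(-110,20,10):
    k=m&(T[:,2]>=lo)&(T[:,2]<lo+10)
    if k.any():print(lo,k.sum(),T[k].min(0).round(),T[k].max(0).round())
k=(np.linalg.norm(P[:,:2]-[.481,-.404],axis=1)<.032)&(P[:,2]>.066)&(P[:,2]<.08)&(col[:,0]>120);print("can top",k.sum(),P[k].min(0),P[k].max(0),T[k].mean(0))
E
```

```text
[ 0.48369885 -0.4032677   0.03216182] [ 0.58160808 -0.56326407  0.39135565]
30361 -25.734640396148524
-110 3730 [ -12.  -65. -110.] [  18.   65. -100.]
-100 4769 [ -13.  -65. -100.] [ 19.  65. -90.]
-90 4765 [-13. -65. -90.] [ 18.  65. -80.]
-80 5673 [-13. -65. -80.] [ 15.  65. -70.]
-70 1387 [ -3. -60. -70.] [ 14.  63. -60.]
-60 1710 [-11. -51. -60.] [ 12.  53. -50.]
-50 1530 [-12. -51. -50.] [ 12.  53. -40.]
-40 1165 [-11. -51. -40.] [ 12.  53. -30.]
-30 190 [ -9. -41. -30.] [ 11.  44. -26.]
can top 9047 [ 0.45911666 -0.42950795  0.06624304] [ 0.50687803 -0.38244657  0.07999959] [  1.69953609  -2.73934018 -41.74976499]
```

Emit:
carry_out:
  deltas:
    - [0,-0.01,0.12,0,0.8]
    - [0,-0.01,0.12,0,0.8]
    - [0,-0.01,0.12,0,-1]
    - [0,-0.01,0.12,0,-1]
    - [0,-0.01,0.12,0,-1]
    - [0,-0.01,0.12,0,-1]
    - [0,-0.01,-0.2,0,-1]
    - [0,-0.01,-0.6,0,-1]
    - [0,-0.01,-0.87,0,-1]
    - [0,-0.01,-0.87,0,-1]
  force: 50

```text
clock: 13.0
position: [0.4836, -0.4069, 0.1654]
ee_rot: [0.206, 0.979, -0.001, 0.003]
ft_force: [-1.1, -0.8, -3.4]
grip_width: 0.64
grasp_force: 55.2
```

Run:
```python
from h import *
c=camera("wrist");o,p,R=obs();print(p,o["ft_force"],o["grip_width"],o["grasp_force"])
P,col=wcloud(c);T=(P-p)@R*1000
k=(abs(T[:,0])<35)&(abs(T[:,1])<35)&(col[:,0]>130)&(T[:,2]>-60)&(T[:,2]<10);print("can top",k.sum(),T[k].min(0),T[k].max(0))
t=ch(-25,10,0)
plan(([.5,-.2,.3],66.3),((t[0],t[1],.3),66.3),((t[0],t[1],.1),66.3),((t[0],t[1],.023),66.3))
```

```text
[ 0.4829382  -0.40574636  0.16283666] [ 0.75640687  0.66760519 -4.45237976] 0.6399057515774237 55.1680470071733
can top 2325 [-25.87835896 -34.80345397 -59.98982494] [26.62598682 33.27848622  9.94940232]
[ 0.223  0.651 -0.457] spin -0.0
[ 0.224  0.651 -0.457] spin -0.0
-> [ 0.5 -0.2  0.3]
[0.228 0.923 0.   ] spin -0.0
[0.228 0.923 0.   ] spin -0.0
-> [0.549 0.081 0.3  ]
[0.    0.    0.667] spin -0.0
[0.    0.    0.667] spin -0.0
-> [0.549 0.081 0.1  ]
[0.    0.    0.513] spin -0.0
-> [0.549 0.081 0.023]
```

Emit:
carry_out:
  deltas:
    - [0.1,0.3,-0.25,0,-1]
    - [0.22,0.7,-0.38,0,-1]
    - [0.22,0.79,-0.38,0,-1]

```text
clock: 13.42
position: [0.5014, -0.279, 0.2183]
ee_rot: [0.203, 0.979, 0.001, -0.0]
ft_force: [0.7, -0.4, -3.5]
grip_width: 0.636
grasp_force: 55.5
```

Emit:
carry_out:
  deltas:
    - [0.12,0.4,0,0,-1]
    - [0.22,0.79,0,0,-1]
    - [0.22,0.79,0,0,-1]

```text
clock: 13.8
position: [0.5181, -0.1557, 0.217]
ee_rot: [0.201, 0.98, 0.001, -0.002]
ft_force: [-0.7, 0.3, -3.0]
grip_width: 0.636
grasp_force: 55.5
```

Emit:
carry_out:
  deltas:
    - [0.12,0.4,0,0,-1]
    - [0.22,0.79,0,0,-1]
    - [0.22,0.79,0,0,-1]

```text
clock: 14.18
position: [0.5347, -0.0349, 0.2172]
ee_rot: [0.201, 0.979, -0.0, -0.002]
ft_force: [0.3, -1.2, -3.6]
grip_width: 0.637
grasp_force: 55.6
```

Emit:
carry_out:
  deltas:
    - [0.12,0.4,0,0,-1]
    - [0.22,0.79,0,0,-1]
    - [0.22,0.79,0,0,-1]
    - [0.22,0.79,0,0,-1]

```text
clock: 14.68
position: [0.552, 0.0793, 0.218]
ee_rot: [0.206, 0.978, -0.001, -0.001]
ft_force: [0.4, -0.6, -2.3]
grip_width: 0.64
grasp_force: 56.3
```

Run:
```python
from h import *
c=camera("wrist");o,p,R=obs();print(p,toch(p),o["ft_force"],o["grip_width"],o["grasp_force"])
cv2.imwrite("pics/w4.png",c["img"][:,:,::-1])
for b in boxes_of("green_tin_mid",c)[:1]:print(b["conf"],toch(b["position"]))
t=ch(-25,5,0)
plan(((t[0],t[1],.1),66.3),((t[0],t[1],.023),66.3))
```

```text
[0.55219586 0.07892372 0.21841545] [-25.65120364   5.99969675 218.41545496] [ 0.42266797  0.6944291  -3.26164094] 0.634797184127496 56.34714321233332
0.8 [-16.17817262  90.09565323  84.3       ]
[-0.007  0.004  0.791] spin -0.007
-> [0.553 0.079 0.1  ]
[0.    0.    0.513] spin -0.0
-> [0.553 0.079 0.023]
```

View pics/w4.png

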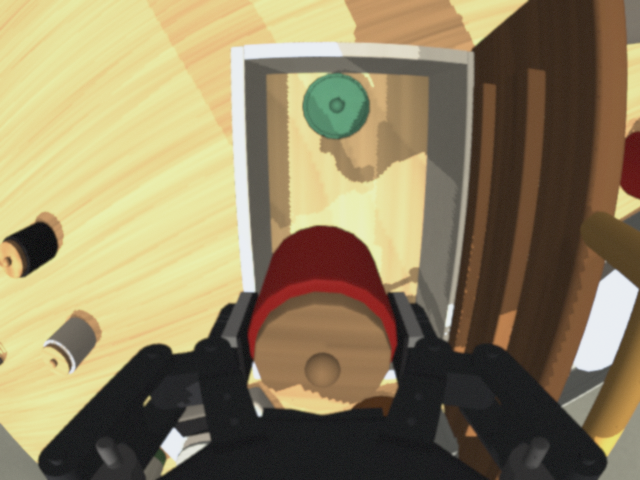

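The canister hangs inside the chest outline and the green tin at (336,105) is clear. Before lowering I'll check the linkage width against the front wall.

Run:
```python
from h import *
c=camera("wrist");o,p,R=obs()
P,col=wcloud(c);T=(P-p)@R*1000
m=(abs(T[:,1])<110)&(abs(T[:,0])<45)&(col.max(1)<60)&(T[:,2]<0)
for lo in range(-180,0,10):
    k=m&(T[:,2]>=lo)&(T[:,2]<lo+10)
    if k.any():print(lo,k.sum(),T[k].min(0).round(),T[k].max(0).round())
```

```text
-130 1518 [   5.  -68. -126.] [  20.   67. -120.]
-120 12306 [  -4.  -68. -120.] [  20.   67. -110.]
-110 11009 [ -14.  -66. -110.] [  19.   66. -100.]
-100 10122 [ -15.  -64. -100.] [ 17.  64. -90.]
-90 4504 [-14. -62. -90.] [ 17.  62. -80.]
-80 7497 [-14. -60. -80.] [ 45.  77. -70.]
-70 3594 [-10. -58. -70.] [ 45.  80. -60.]
-60 2064 [-13. -41. -60.] [ 45.  81. -50.]
-50 760 [-43. -41. -50.] [ 44.  83. -40.]
-40 750 [-45. -41. -40.] [ 45.  84. -30.]
-30 707 [-23. -38. -30.] [ 45.  79. -20.]
-20 846 [-31.  78. -20.] [ 45.  81. -10.]
-10 547 [-40.  79. -10.] [45. 82. -2.]
```

Side linkage (±62 mm) would hit the front wall, so I'll turn the tool 90° (fingers along the chest's y) and place at x≈-33.

Emit:
carry_out:
  deltas:
    - [0,-0.05,0,-0.33,-1]
    - [0,-0.05,0,-0.66,-1]
    - [0,-0.05,0,-1,-1]

```text
clock: 15.2
position: [0.5493, 0.0732, 0.2192]
ee_rot: [-0.057, 0.998, 0.0, 0.0]
ft_force: [-0.5, -0.5, -3.6]
grip_width: 0.641
grasp_force: 56.3
```

Emit:
carry_out:
  deltas:
    - [0,0,0,-0.33,-1]
    - [0,0,0,-0.66,-1]
    - [0,0,0,-1,-1]

```text
clock: 15.58
position: [0.5493, 0.0732, 0.2192]
ee_rot: [-0.313, 0.95, 0.0, 0.0]
ft_force: [0.3, -0.3, -3.0]
grip_width: 0.637
grasp_force: 56.3
```

Emit:
carry_out:
  deltas:
    - [0,0,0,-0.33,-1]
    - [0,0,0,-0.66,-1]
    - [0,0,0,-1,-1]
    - [0,0,0,-1,-1]
    - [0,0,0,-1,-1]

```text
clock: 16.2
position: [0.5493, 0.074, 0.2191]
ee_rot: [-0.546, 0.838, 0.0, 0.0]
ft_force: [0.1, 1.6, -3.5]
grip_width: 0.64
grasp_force: 56.3
```

Run:
```python
from h import *
o,p,R=obs();print(p,toch(p),o["ft_force"],o["grip_width"],o["joint_pos"],Rot.from_matrix(R).as_quat())
t=ch(-33,0,0)
plan(((t[0],t[1],.1),156.3),((t[0],t[1],.022),156.3))
```

```text
[0.54932846 0.0739675  0.21914305] [-31.34197549   6.63312445 219.14304955] [ 0.08734452  1.57503559 -3.48547689] 0.6395096327151273 [-0.70998185  0.17993738  0.56255995  1.67099991 -0.09892256  1.31902439
  2.59654282] [-5.46255314e-01  8.37618721e-01  7.29481073e-05  7.58580653e-05]
[ 0.011 -0.044  0.794] spin -0.003
-> [0.555 0.07  0.1  ]
[0.   0.   0.52] spin -0.0
-> [0.555 0.07  0.022]
```

Joint 7 is right at its limit, so I'll spin back 15° while descending.

Emit:
carry_out:
  deltas:
    - [0,0,0.1,0.3,-1]
    - [0,0,0.35,0.5,-1]
    - [0,0,0.6,0.5,-1]
    - [0,0,0.8,0.5,-1]
    - [0,0,0.8,0.5,-1]

```text
clock: 16.82
position: [0.5478, 0.0741, 0.0974]
ee_rot: [-0.433, 0.902, 0.0, -0.002]
ft_force: [0.1, -0.3, -2.5]
grip_width: 0.636
grasp_force: 56.2
```

Emit:
carry_out:
  deltas:
    - [0,0,0.15,0,-1]
    - [0,0,0.3,0,-1]
    - [0,0,0.4,0,-1]
    - [0,0,0.45,0,-1]
    - [0,0,0.48,0,-1]
    - [0,0,0.48,0,-1]

```text
clock: 17.58
position: [0.5496, 0.0747, 0.0274]
ee_rot: [-0.433, 0.902, 0.0, 0.0]
ft_force: [-0.2, -0.0, -3.6]
grip_width: 0.637
grasp_force: 56.3
```

Run:
```python
from h import *
o,p,R=obs();print(p,toch(p),o["ft_force"],o["grip_width"],o["joint_pos"])
```

```text
[0.54955445 0.0746599  0.02743315] [-30.61712696   6.70449978  27.43314947] [-0.20868492 -0.00479695 -3.64726036] 0.6373207684143984 [-0.6674567   0.39675535  0.53612547  1.86939391 -0.246934    0.94085203
  2.44713588]
```

Emit:
carry_out:
  deltas:
    - [0,0,0.015,0,-1]
    - [0,0,0.03,0,-1]
    - [0,0,0.04,0,-1]
    - [0,0,0.04,0,-1]

```text
clock: 18.08
position: [0.5496, 0.0748, 0.0227]
ee_rot: [-0.433, 0.902, 0.001, 0.0]
ft_force: [-7.5, -0.3, 16.6]
grip_width: 0.639
grasp_force: 58.3
```

Seated (16 N). Release and withdraw.

Emit:
carry_out:
  deltas:
    - [0,0,-0.01,0,0.3]
    - [0,0,-0.01,0,0.6]
    - [0,0,-0.01,0,0.7]
    - [0,0,-0.2,0,0.7]
    - [0,0,-0.6,0,0.7]
    - [0,0,-1,0,0.7]
    - [0,0,-1,0,0.7]

```text
clock: 18.95
position: [0.5521, 0.0749, 0.1759]
ee_rot: [-0.433, 0.902, -0.0, 0.004]
ft_force: [0.2, -0.2, -0.3]
grip_width: 0.851
grasp_force: 0.0
```

Run:
```python
from h import *
o,p,R=obs();print(p,toch(p),o["ft_force"],o["grip_width"])
c=camera("wrist");t=camera("top")
for q in ["red_canister_mid","green_tin_mid"]:
    for k in (c,t):
        for b in boxes_of(q,k)[:1]:print(q,round(b["conf"],2),toch(b["position"]).round(1))
for n,(P,col) in (("w",wcloud(c)),("t",(cloud(t),t["img"][t["depth"]>0]))):
    Q=(P-Cc)@Rc*1000
    k=(abs(Q[:,0]+31)<30)&(abs(Q[:,1]-7)<30)&(Q[:,2]>60)&(Q[:,2]<100);print(n,k.sum(),Q[k].min(0),Q[k].max(0),np.percentile(Q[k][:,2],[10,50,90]))
P,col=wcloud(c);Q=(P-Cc)@Rc*1000
k=(col[:,0]>150)&(col[:,1]<140)&0
# knuckle area
k=(Q[:,1]<-100)&(Q[:,1]>-124)&(Q[:,0]>10)&(Q[:,0]<62)&(Q[:,2]>85);print(k.sum())
P=cloud(t);Q=(P-Cc)@Rc*1000
for lo in range(85,235,8):
    k=(Q[:,1]<-100)&(Q[:,1]>-124)&(Q[:,0]>10)&(Q[:,0]<60)&(Q[:,2]>=lo)&(Q[:,2]<lo+8)
    if k.any():print(lo,k.sum(),Q[k].min(0).round(),Q[k].max(0).round())
```

```text
[0.55207476 0.07487201 0.17594558] [-29.40987488   4.48200647 175.94558191] [ 0.15865433 -0.20155178 -0.33152558] 0.8509233450524869
red_canister_mid 0.74 [-42.1   5.8  82. ]
red_canister_mid 0.92 [-48.7   5.4  82.5]
green_tin_mid 0.69 [-23.9  86.4  84.2]
w 4230 [-59.67360965 -21.36394162  60.03146446] [-5.70408089 33.65921275 91.87040228] [71.15663026 81.62311561 82.84750946]
t 293 [-58.80349784 -20.55680743  60.34900882] [-26.88144701  32.76000765  90.22704244] [69.28143759 81.26691508 85.57474422]
567
85 14 [  24. -123.   85.] [  37. -108.   92.]
93 6 [  26. -116.   95.] [  38. -114.   99.]
101 6 [  31. -116.  101.] [  42. -114.  108.]
109 6 [  32. -115.  111.] [  49. -113.  117.]
117 6 [  35. -116.  120.] [  46. -114.  125.]
125 3 [  38. -116.  130.] [  40. -114.  132.]
133 4 [  41. -117.  133.] [  43. -113.  141.]
141 6 [  43. -116.  142.] [  59. -105.  149.]
149 11 [  42. -120.  151.] [  47. -104.  157.]
157 54 [  42. -120.  157.] [  60. -104.  165.]
165 7 [  45. -118.  165.] [  60. -108.  171.]
173 3 [  46. -112.  175.] [  52. -109.  177.]
181 5 [  47. -110.  181.] [  57. -108.  183.]
189 5 [  47. -111.  192.] [  58. -108.  197.]
197 6 [  48. -111.  199.] [  58. -108.  204.]
205 4 [  49. -111.  207.] [  59. -108.  212.]
213 6 [  49. -120.  215.] [  58. -108.  221.]
221 13 [  50. -121.  222.] [  59. -108.  229.]
229 35 [  48. -123.  229.] [  60. -108.  236.]
```

The canister is standing (top at z=82 mm) and the knuckle is still locked. A strictly vertical hand can't reach behind the knuckle. I'll see whether the arm gives a tilt at the edge of its reach, in free space along the azimuth in which the fingers must lean (about 66°), and turn the tool to heading -24° on the way.

Run:
```python
from h import *
import h
h.spin=lambda R,yaw:-((yaw-np.degrees(np.arctan2(R[1,1],R[0,1])))%360-360)
o,p,R=obs();print(p)
plan(([.55,.07,.37],86.3))
plan(([.30,.42,.40],-23.7),p=[.55,.07,.37],yaw0=86.3)
h.spin=lambda R,yaw:0
plan(([.32,.72,.42],-23.7),p=[.30,.42,.40],yaw0=-23.7)
```

```text
[0.54859326 0.07447624 0.16977022]
[ 0.01  -0.012 -0.667] spin 0.916
[ 0.002 -0.016 -0.667] spin 0.916
-> [0.55 0.07 0.37]
[ 0.453  0.555 -0.05 ] spin 0.917
[ 0.659  0.283 -0.05 ] spin 0.917
[ 0.715 -0.053 -0.05 ] spin 0.917
[ 0.61  -0.377 -0.05 ] spin 0.917
-> [0.3  0.42 0.4 ]
[ 0.942 -0.341 -0.067] spin 0.0
[ 0.942 -0.341 -0.067] spin 0.0
-> [0.32 0.72 0.42]
```

Emit:
carry_out:
  deltas:
    - [0,0,-0.35,0.3,0.7]
    - [0,0,-0.67,0.62,0.7]
    - [0,0,-0.67,0.92,0.7]

```text
clock: 19.62
position: [0.5508, 0.0746, 0.2744]
ee_rot: [-0.203, 0.979, 0.0, 0.002]
ft_force: [0.2, -0.9, -1.5]
grip_width: 0.846
grasp_force: 0.0
```

Emit:
carry_out:
  deltas:
    - [0,0,-0.35,0.3,0.7]
    - [0,0,-0.67,0.62,0.7]
    - [0,0,-0.67,0.92,0.7]

```text
clock: 20.0
position: [0.5505, 0.0745, 0.3748]
ee_rot: [0.037, 0.999, 0.001, 0.002]
ft_force: [0.6, 0.8, -0.8]
grip_width: 0.85
grasp_force: 0.0
```

Emit:
carry_out:
  deltas:
    - [0.2,0.3,-0.05,0.3,0.7]
    - [0.45,0.55,-0.05,0.62,0.7]
    - [0.45,0.55,-0.05,0.92,0.7]

```text
clock: 20.38
position: [0.4856, 0.165, 0.3787]
ee_rot: [0.271, 0.963, -0.0, -0.001]
ft_force: [-0.3, -1.6, -0.8]
grip_width: 0.849
grasp_force: 0.0
```

Emit:
carry_out:
  deltas:
    - [0.3,0.14,-0.05,0.3,0.7]
    - [0.66,0.28,-0.05,0.62,0.7]
    - [0.66,0.28,-0.05,0.92,0.7]

```text
clock: 20.75
position: [0.4225, 0.2528, 0.386]
ee_rot: [0.493, 0.87, -0.001, -0.001]
ft_force: [0.1, -0.3, -0.2]
grip_width: 0.848
grasp_force: 0.0
```

Emit:
carry_out:
  deltas:
    - [0.35,-0.02,-0.05,0.3,0.7]
    - [0.71,-0.05,-0.05,0.62,0.7]
    - [0.71,-0.05,-0.05,0.92,0.7]

```text
clock: 21.12
position: [0.3608, 0.3403, 0.393]
ee_rot: [0.686, 0.728, -0.001, -0.0]
ft_force: [0.9, -0.6, 0.0]
grip_width: 0.85
grasp_force: 0.0
```

Emit:
carry_out:
  deltas:
    - [0.3,-0.18,-0.05,0.3,0.7]
    - [0.61,-0.38,-0.05,0.62,0.7]
    - [0.61,-0.38,-0.05,0.92,0.7]
    - [0.61,-0.38,-0.05,0.92,0.7]

```text
clock: 21.62
position: [0.3018, 0.4248, 0.4011]
ee_rot: [0.84, 0.543, -0.001, 0.001]
ft_force: [-0.1, -0.8, -0.2]
grip_width: 0.849
grasp_force: 0.0
```

Emit:
carry_out:
  deltas:
    - [0.4,-0.15,-0.05,0,0.7]
    - [0.94,-0.34,-0.07,0,0.7]
    - [0.94,-0.34,-0.07,0,0.7]
    - [0.94,-0.34,-0.07,0,0.7]

```text
clock: 22.12
position: [0.3139, 0.5751, 0.4104]
ee_rot: [0.839, 0.544, -0.001, 0.001]
ft_force: [0.4, -0.6, -0.3]
grip_width: 0.847
grasp_force: 0.0
```

Emit:
carry_out:
  deltas:
    - [0.4,-0.15,-0.05,0,0.7]
    - [0.94,-0.34,-0.07,0,0.7]
    - [0.94,-0.34,-0.07,0,0.7]
    - [0.94,-0.34,-0.07,0,0.7]

```text
clock: 22.62
position: [0.3242, 0.7189, 0.411]
ee_rot: [0.84, 0.543, 0.006, -0.003]
ft_force: [3.6, 25.8, 13.4]
grip_width: 0.852
grasp_force: 0.0
```

Run:
```python
from h import *
o,p,R=obs();print(p,R.round(3).tolist(),np.round(o["joint_pos"],3))
```

```text
[0.32422438 0.71889235 0.41095082] [[0.411, 0.912, 0.007], [0.911, -0.411, 0.01], [0.012, 0.002, -1.0]] [-1.242  0.921  0.39   0.16  -0.35   2.059 -1.595]
```

Emit:
carry_out:
  deltas:
    - [0.2,0,0,0,0.7]
    - [0.5,0,0,0,0.7]
    - [0.5,0,0,0,0.7]

```text
clock: 23.0
position: [0.3331, 0.7265, 0.4005]
ee_rot: [0.842, 0.539, 0.004, -0.013]
ft_force: [1.4, -0.9, -0.3]
grip_width: 0.852
grasp_force: 0.0
```

Run:
```python
from h import *
o,p,R=obs();print(p,R.round(3).tolist(),np.round(o["joint_pos"],3),o["ft_force"],o["torque"])
```

```text
[0.33309913 0.72645042 0.40045047] [[0.419, 0.908, -0.007], [0.908, -0.419, 0.026], [0.02, -0.017, -1.0]] [-1.265  0.987  1.127  0.164 -1.06   2.058 -1.538] [ 1.40661638 -0.89156936 -0.28340365] [-0.05291141 -0.03682983 -0.00534119]
```

Emit:
carry_out:
  deltas:
    - [-0.3,0,0,0,0.7]
    - [-0.3,0,0,0,0.7]
    - [-0.3,0,0,0,0.7]

```text
clock: 23.38
position: [0.3128, 0.6836, 0.3993]
ee_rot: [0.843, 0.538, 0.002, -0.014]
ft_force: [-0.1, -0.2, 1.3]
grip_width: 0.849
grasp_force: 0.0
```

Run:
```python
from h import *
o,p,R=obs();print(p,R.round(3).tolist(),np.round(o["joint_pos"],3),o["ft_force"])
```

```text
[0.31280001 0.68359148 0.39929026] [[0.422, 0.907, -0.011], [0.907, -0.421, 0.025], [0.018, -0.021, -1.0]] [-1.558  0.851  1.251  0.642 -0.912  1.954 -1.339] [-0.13176901 -0.16188463  1.32864904]
```

The commanded pose resets to the reached pose, so tilt builds up over calls. I'll test going up against the joint-6 limit.

Emit:
carry_out:
  deltas:
    - [0,0,-1,0,0.7]
    - [0,0,-1,0,0.7]
    - [0,0,-1,0,0.7]
    - [0,0,-1,0,0.7]

```text
clock: 23.88
position: [0.2982, 0.6899, 0.4707]
ee_rot: [0.832, 0.554, 0.023, -0.009]
ft_force: [-0.9, 1.0, -0.7]
grip_width: 0.852
grasp_force: 0.0
```

Run:
```python
from h import *
o,p,R=obs();print(p,R[:,2].round(3).tolist(),R[:,1].round(3),np.round(o["joint_pos"],3),o["ft_force"])
```

```text
[0.29817158 0.68993556 0.47066824] [0.028, 0.04, -0.999] [ 0.922 -0.386  0.01 ] [-1.277  0.77   0.264  0.282 -0.199  2.05  -1.583] [-0.93145582  1.00666302 -0.71750283]
```

Emit:
carry_out:
  deltas:
    - [0.7,0,-1,0,0.7]
    - [0.7,0,-1,0,0.7]

```text
clock: 24.12
position: [0.3025, 0.7079, 0.4879]
ee_rot: [0.83, 0.555, 0.048, -0.028]
ft_force: [0.7, -0.7, 0.2]
grip_width: 0.849
grasp_force: 0.0
```

Emit:
carry_out:
  deltas:
    - [0.7,0,-1,0,0.7]
    - [0.7,0,-1,0,0.7]

```text
clock: 24.38
position: [0.2999, 0.7007, 0.5209]
ee_rot: [0.829, 0.553, 0.07, -0.04]
ft_force: [0.3, -0.3, 0.7]
grip_width: 0.848
grasp_force: 0.0
```

Emit:
carry_out:
  deltas:
    - [1,0,0,0,0.7]
    - [1,0,0,0,0.7]

```text
clock: 24.62
position: [0.3072, 0.7126, 0.5068]
ee_rot: [0.828, 0.554, 0.06, -0.058]
ft_force: [-0.1, -0.1, -0.7]
grip_width: 0.853
grasp_force: 0.0
```

Emit:
carry_out:
  deltas:
    - [0,0,-1,0,0.7]
    - [0,0,-1,0,0.7]

```text
clock: 24.88
position: [0.3093, 0.6931, 0.5302]
ee_rot: [0.832, 0.548, 0.064, -0.059]
ft_force: [0.3, -0.2, 0.0]
grip_width: 0.851
grasp_force: 0.0
```

Run:
```python
from h import *
o,p,R=obs();print(p,R[:,2].round(3).tolist(),R[:,1].round(3),np.round(o["joint_pos"],3),o["ft_force"])
```

```text
[0.30925513 0.69312817 0.53023247] [0.042, 0.169, -0.985] [ 0.919 -0.393 -0.028] [-1.27   0.792  0.777  0.161 -0.722  2.058 -1.555] [ 0.34774705 -0.24092639  0.01855414]
```

Emit:
carry_out:
  deltas:
    - [0.7,0,-1,0,0.7]
    - [0.7,0,-1,0,0.7]

```text
clock: 25.12
position: [0.3037, 0.6803, 0.5676]
ee_rot: [0.83, 0.547, 0.084, -0.074]
ft_force: [0.2, -0.7, 0.1]
grip_width: 0.85
grasp_force: 0.0
```

Emit:
carry_out:
  deltas:
    - [0.7,0,-1,0,0.7]
    - [0.7,0,-1,0,0.7]

```text
clock: 25.38
position: [0.2994, 0.6656, 0.6026]
ee_rot: [0.828, 0.544, 0.105, -0.087]
ft_force: [0.9, 0.3, -0.6]
grip_width: 0.847
grasp_force: 0.0
```

Emit:
carry_out:
  deltas:
    - [0.7,0,-1,0,0.7]
    - [0.7,0,-1,0,0.7]

```text
clock: 25.62
position: [0.2937, 0.6497, 0.6367]
ee_rot: [0.825, 0.542, 0.125, -0.1]
ft_force: [1.1, -1.5, -0.0]
grip_width: 0.847
grasp_force: 0.0
```

Emit:
carry_out:
  deltas:
    - [0.7,0,-1,0,0.7]
    - [0.7,0,-1,0,0.7]

```text
clock: 25.88
position: [0.2873, 0.6321, 0.6701]
ee_rot: [0.822, 0.539, 0.144, -0.113]
ft_force: [0.3, 0.2, -0.1]
grip_width: 0.85
grasp_force: 0.0
```

Emit:
carry_out:
  deltas:
    - [0.7,0,-1,0,0.7]
    - [0.7,0,-1,0,0.7]

```text
clock: 26.12
position: [0.2802, 0.613, 0.7026]
ee_rot: [0.818, 0.536, 0.164, -0.125]
ft_force: [0.7, -0.5, -0.5]
grip_width: 0.852
grasp_force: 0.0
```

Run:
```python
from h import *
o,p,R=obs();print(p,R[:,2].round(3).tolist(),R[:,1].round(3),np.round(o["joint_pos"],3),o["ft_force"])
```

```text
[0.28021329 0.61302406 0.70264082] [0.134, 0.381, -0.915] [ 0.919 -0.393 -0.029] [-1.303  0.558  0.883  0.161 -0.778  2.058 -1.552] [ 0.67461832 -0.53705925 -0.50394749]
```

Emit:
carry_out:
  deltas:
    - [0.7,0,-1,0,0.7]
    - [0.7,0,-1,0,0.7]

```text
clock: 26.38
position: [0.2726, 0.5925, 0.7342]
ee_rot: [0.814, 0.533, 0.183, -0.138]
ft_force: [1.9, 0.0, -0.5]
grip_width: 0.851
grasp_force: 0.0
```

Emit:
carry_out:
  deltas:
    - [0.7,0,-1,0,0.7]
    - [0.7,0,-1,0,0.7]

```text
clock: 26.62
position: [0.2644, 0.5706, 0.7647]
ee_rot: [0.81, 0.529, 0.203, -0.151]
ft_force: [0.7, -0.7, 0.3]
grip_width: 0.847
grasp_force: 0.0
```

Emit:
carry_out:
  deltas:
    - [0.7,0,-1,0,0.7]
    - [0.7,0,-1,0,0.7]

```text
clock: 26.88
position: [0.2556, 0.5473, 0.794]
ee_rot: [0.805, 0.525, 0.222, -0.163]
ft_force: [0.9, -0.4, 0.6]
grip_width: 0.851
grasp_force: 0.0
```

Emit:
carry_out:
  deltas:
    - [0.7,0,-1,0,0.7]
    - [0.7,0,-1,0,0.7]

```text
clock: 27.12
position: [0.2463, 0.5228, 0.8222]
ee_rot: [0.8, 0.521, 0.241, -0.176]
ft_force: [1.4, 0.6, -0.3]
grip_width: 0.85
grasp_force: 0.0
```

Emit:
carry_out:
  deltas:
    - [0.7,0,-1,0,0.7]
    - [0.7,0,-1,0,0.7]

```text
clock: 27.38
position: [0.2365, 0.4971, 0.8491]
ee_rot: [0.794, 0.516, 0.26, -0.188]
ft_force: [0.6, -1.0, 0.2]
grip_width: 0.853
grasp_force: 0.0
```

Run:
```python
from h import *
o,p,R=obs();print(p,R[:,2].round(3).tolist(),R[:,1].round(3),np.round(o["joint_pos"],3),np.degrees(np.arccos(-R[2,2])))
Q=Rc.T@R;print(Q.round(3))
```

```text
[0.23650893 0.4970655  0.8490826 ] [0.219, 0.567, -0.794] [ 0.918 -0.396 -0.03 ] [-1.38   0.317  0.929  0.161 -0.73   2.058 -1.557] 37.4601105844319
[[ 0.794  0.006  0.608]
 [-0.013 -1.     0.027]
 [ 0.607 -0.03  -0.794]]
```

Tilt is 37.5° exactly in the chest's x-z plane, with the tool's y along the chest's y. Next I'll plan the approach to the knuckle.

```bash
cat >> h.py <<'E'
def plan2(*wps,p=None):
    o,p0,R=obs();p0=p0 if p is None else np.array(p)
    for t in wps:
        d=R.T@(np.array(t)-p0)/.15;n=int(np.ceil(abs(d).max()/.99))
        print(n,"x",np.round(d/n,3),"rows/call",np.ceil(np.linalg.norm(d/n)*.15/.0625+.5),"->",toch(t).round());p0=np.array(t)
E
python3 - <<'E'
from h import *
o,p,R=obs();z=R[:,2]
K=ch(51,-112,152);g=K+.032*z
plan2(ch(-90,-114,360),g-.12*z,g)
t=camera("top")
for b in boxes_of("knuckle",t)[:1]: print(round(b["conf"],2),toch(b["position"]))
E
```

```text
4 x [-0.906  0.983  0.296] rows/call 4.0 -> [ -90. -114.  360.]
2 x [-0.048  0.017  0.543] rows/call 2.0 -> [  -2. -114.  222.]
1 x [0.  0.  0.8] rows/call 3.0 -> [  70. -111.  127.]
0.59 [  50.10289375 -111.89848094  160.2       ]
```

Emit:
carry_out:
  deltas:
    - [-0.3,0.33,0.1,0,-0.33]
    - [-0.6,0.65,0.2,0,-0.33]
    - [-0.91,0.98,0.3,0,-0.33]
    - [-0.91,0.98,0.3,0,-0.33]

```text
clock: 27.98
position: [0.2659, 0.4219, 0.8185]
ee_rot: [0.796, 0.51, 0.257, -0.199]
ft_force: [1.9, -3.7, 1.8]
grip_width: 0.339
grasp_force: 0.0
```

Emit:
carry_out:
  deltas:
    - [-0.3,0.33,0.1,0,-0.33]
    - [-0.6,0.65,0.2,0,-0.33]
    - [-0.91,0.98,0.3,0,-0.33]
    - [-0.91,0.98,0.3,0,-0.33]

```text
clock: 28.48
position: [0.3625, 0.2892, 0.6914]
ee_rot: [0.797, 0.509, 0.257, -0.201]
ft_force: [-1.3, 0.4, 0.2]
grip_width: 0.335
grasp_force: 0.0
```

Run:
```python
from h import *
o,p,R=obs();print(p,toch(p),(Rc.T@R).round(3).tolist(),np.round(o["joint_pos"],3))
z=R[:,2];K=ch(51,-112,152);g=K+.032*z
plan2(ch(-90,-114,360),g-.12*z,g)
```

```text
[0.36245615 0.28915391 0.69141787] [ 90.58326738 264.23881246 691.41787106] [[0.789, -0.0, 0.615], [-0.036, -0.998, 0.046], [0.614, -0.059, -0.787]] [-1.727 -0.495  0.589  1.224  0.187  1.66  -1.455]
3 x [-0.738  0.883  0.294] rows/call 4.0 -> [ -90. -114.  360.]
2 x [-0.055  0.034  0.542] rows/call 2.0 -> [  -3. -116.  221.]
1 x [-0.  -0.   0.8] rows/call 3.0 -> [  71. -111.  127.]
```

Emit:
carry_out:
  deltas:
    - [-0.25,0.3,0.1,0,-0.33]
    - [-0.5,0.6,0.2,0,-0.33]
    - [-0.74,0.88,0.29,0,-0.33]
    - [-0.74,0.88,0.29,0,-0.33]

```text
clock: 28.98
position: [0.455, 0.1804, 0.5806]
ee_rot: [0.799, 0.506, 0.257, -0.199]
ft_force: [-1.0, 0.9, 1.2]
grip_width: 0.331
grasp_force: 0.0
```

Emit:
carry_out:
  deltas:
    - [-0.25,0.3,0.1,0,-0.33]
    - [-0.5,0.6,0.2,0,-0.33]
    - [-0.74,0.88,0.29,0,-0.33]
    - [-0.74,0.88,0.29,0,-0.33]

```text
clock: 29.48
position: [0.545, 0.0746, 0.4713]
ee_rot: [0.799, 0.507, 0.257, -0.199]
ft_force: [-0.9, 0.7, 0.7]
grip_width: 0.335
grasp_force: 0.0
```

Run:
```python
from h import *
o,p,R=obs();print(p,toch(p),(Rc.T@R).round(3).tolist(),np.round(o["joint_pos"],3))
z=R[:,2];K=ch(51,-112,152);g=K+.032*z
plan2(ch(-90,-114,360),g-.12*z,g)
```

```text
[0.54502509 0.07457572 0.4713371 ] [-32.51477123  10.8180338  471.33710046] [[0.79, -0.007, 0.613], [-0.04, -0.998, 0.041], [0.611, -0.057, -0.789]] [-1.436 -0.469  1.182  1.516 -0.118  1.437 -0.657]
1 x [-0.723  0.876  0.317] rows/call 4.0 -> [ -90. -114.  360.]
2 x [-0.053  0.03   0.542] rows/call 2.0 -> [  -3. -116.  221.]
1 x [-0.  -0.   0.8] rows/call 3.0 -> [  71. -111.  127.]
```

Emit:
carry_out:
  deltas:
    - [-0.25,0.3,0.1,0,-0.33]
    - [-0.5,0.6,0.2,0,-0.33]
    - [-0.72,0.88,0.32,0,-0.33]
    - [-0.72,0.88,0.32,0,-0.33]
    - [-0.72,0.88,0.32,0,-0.33]

```text
clock: 30.1
position: [0.5709, 0.0037, 0.3772]
ee_rot: [0.802, 0.503, 0.27, -0.174]
ft_force: [0.5, 0.3, -0.4]
grip_width: 0.333
grasp_force: 0.0
```

Run:
```python
from h import *
o,p,R=obs();print(p,toch(p),(Rc.T@R).round(3).tolist(),np.round(o["joint_pos"],3))
c=camera("wrist");cv2.imwrite("pics/w5.png",c["img"][:,:,::-1])
for b in boxes_of("knuckle",c)[:2]: print(round(b["conf"],2),toch(b["position"]))
print(proj(c,ch(51,-112,152)))
z=R[:,2];K=ch(51,-112,152);g=K+.032*z
plan2(g-.12*z,g)
```

```text
[0.57087444 0.00367397 0.37720875] [-87.04677056 -41.35005027 377.20874538] [[0.793, -0.034, 0.608], [-0.032, -0.999, -0.014], [0.608, -0.009, -0.794]] [-1.414 -0.499  1.337  1.645 -0.094  1.302 -0.468]
0.69 [  49.94447405 -108.80091687  159.9       ]
[378.62194275 205.51864353]
2 x [-0.084  0.226  0.585] rows/call 3.0 -> [  -2. -111.  222.]
1 x [0.  0.  0.8] rows/call 3.0 -> [  70. -112.  127.]
```

View pics/w5.png

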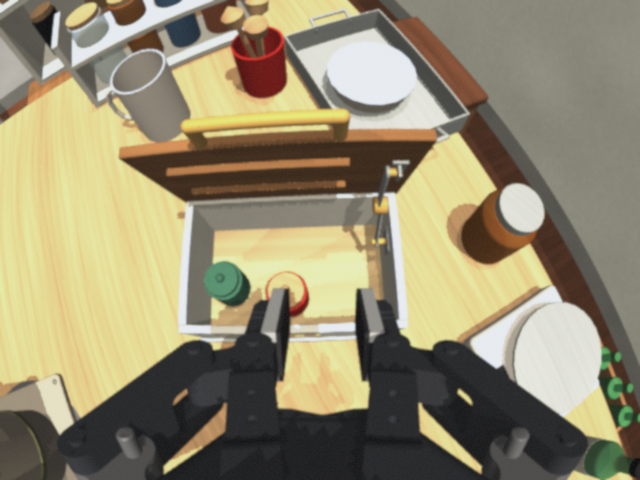

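The knuckle shows at (381,207) against a projected (379,206), which is a good match; the lid is open and both canisters stand. Moving on outward to the pre-grasp.

Emit:
carry_out:
  deltas:
    - [-0.04,0.12,0.29,0,-0.33]
    - [-0.08,0.23,0.58,0,-0.33]
    - [-0.08,0.23,0.58,0,-0.33]

```text
clock: 30.58
position: [0.5795, 0.0419, 0.3118]
ee_rot: [0.806, 0.5, 0.276, -0.159]
ft_force: [-0.5, -1.3, 0.8]
grip_width: 0.336
grasp_force: 0.0
```

Run:
```python
from h import *
o,p,R=obs();print(p,toch(p),(Rc.T@R).round(3).tolist(),np.round(o["joint_pos"],3))
z=R[:,2];K=ch(51,-112,152);g=K+.032*z
plan2(g-.12*z,g)
```

```text
[0.57950955 0.04189439 0.31180691] [-48.57889316 -33.89428713 311.80691381] [[0.797, -0.053, 0.602], [-0.031, -0.998, -0.047], [0.604, 0.019, -0.797]] [-1.439 -0.498  1.337  1.793 -0.07   1.114 -0.483]
1 x [-0.098  0.465  0.687] rows/call 3.0 -> [  -2. -108.  222.]
1 x [0.  0.  0.8] rows/call 3.0 -> [  70. -114.  126.]
```

Joints 2 and 3 are at their limits in this arm branch. I'll fit a kinematic model from the logged poses and find a feasible branch.

```bash
cat > kin.py <<'E'
from h import *
from scipy.optimize import least_squares
import itertools,json
D=[([-1.358,.333,-.065,1.461,.022,1.35,-.088],[.146,.607,.213],tool_R(76.45)),
([-.70998,.17994,.56256,1.671,-.09892,1.31902,2.59654],[.54933,.07397,.21914],None),
([-.66746,.39676,.53613,1.86939,-.24693,.94085,2.44714],[.54955,.07466,.02743],None),
([-1.265,.987,1.127,.164,-1.06,2.058,-1.538],[.3331,.72645,.40045],None),
([-1.558,.851,1.251,.642,-.912,1.954,-1.339],[.3128,.68359,.39929],None),
([-1.277,.77,.264,.282,-.199,2.05,-1.583],[.29817,.68994,.47067],None),
([-1.27,.792,.777,.161,-.722,2.058,-1.555],[.30926,.69313,.53023],None),
([-1.303,.558,.883,.161,-.778,2.058,-1.552],[.28021,.61302,.70264],None),
([-1.38,.317,.929,.161,-.73,2.058,-1.557],[.23651,.49707,.84908],np.array([[.219],[.567],[-.794]])),
([-1.727,-.495,.589,1.224,.187,1.66,-1.455],[.36246,.28915,.69142],None),
([-1.436,-.469,1.182,1.516,-.118,1.437,-.657],[.54503,.07458,.47134],None),
([-1.414,-.499,1.337,1.645,-.094,1.302,-.468],[.57087,.00367,.37721],None)]
def rz(a):c,s=np.cos(a),np.sin(a);return np.array([[c,-s,0],[s,c,0],[0,0,1]])
def ry(a):c,s=np.cos(a),np.sin(a);return np.array([[c,0,s],[0,1,0],[-s,0,c]])
def fk(q,P,S):
    d1,L1,L2,L3,a1,a2,a3,c1,c7=P;s=S*np.array(q)
    R=rz(s[0]+c1);p=np.array([0,0,d1])+R@[a1,0,0]
    R=R@ry(s[1])@rz(s[2]);p=p+R@[a2,0,L1]
    R=R@ry(s[3]);p=p+R@[-a2,0,0]
    R=R@rz(s[4]);p=p+R@[0,0,L2]
    R=R@ry(s[5]);p=p+R@[a3,0,L3]
    return p,R@rz(s[6]+c7)
E
cat > fit.py <<'E'
from kin import *
best=None
for s1,s3,s5 in itertools.product([1,-1],repeat=3):
  for c1 in (0,1.57,3.14,-1.57):
    S=np.array([s1,1,s3,1,s5,1,1])
    f=lambda P:np.concatenate([fk(q,P,S)[0]-p for q,p,_ in D])
    r=least_squares(f,[.35,.4,.4,.2,0,0,0,c1,0])
    if best is None or r.cost<best[0]: best=(r.cost,r.x,S)
c,P,S=best;print(c,P.round(4),S,np.sqrt(2*c/36))
o,p,R=obs();q=o["joint_pos"];best=None
for s7 in (1,-1):
    S[6]=s7
    g=lambda c7:np.concatenate([(fk(q,np.r_[P[:8],c7],S)[1]-R).ravel(),(fk(D[0][0],np.r_[P[:8],c7],S)[1]-D[0][2]).ravel()])
    for x0 in (0,2,4):
        r=least_squares(g,[x0]);
        if best is None or r.cost<best[0]:best=(r.cost,r.x[0],s7)
print(best);P[8]=best[1];S[6]=best[2]
json.dump([P.tolist(),S.tolist()],open("kin.json","w"))
print(fk(q,P,S)[0]-p)
E
python3 fit.py
```

```text
0.0012281883719303549 [ 2.678e-01  4.231e-01  4.980e-01  3.488e-01 -3.200e-03  1.000e-04
 -1.010e-02 -5.280e-02  0.000e+00] [-1  1 -1  1 -1  1  1] 0.008260307943985148
(np.float64(0.0010569736824591058), np.float64(1.5243500706346866), -1)
[-0.00613684 -0.00307293  0.01009763]
```

```bash
cat >> kin.py <<'E'
P,S=json.load(open("kin.json")) if __import__("os").path.exists("kin.json") else (None,None)
if P: P=np.array(P);S=np.array(S)
LO=np.array([-2.6,-.5,-1.47,.16,-1.27,.06,-2.6]);HI=np.array([2.6,2.12,1.34,2.42,4.41,2.06,2.6])
def ik(p,R,q0):
    f=lambda q:np.r_[(fk(q,P,S)[0]-p)*5,(fk(q,P,S)[1]-R).ravel()]
    return least_squares(f,np.clip(q0,LO+.02,HI-.02),bounds=(LO+.01,HI-.01))
def Rt(deg,flip=1): # tilt in chest frame; tool y = -flip*chest y
    a=np.radians(deg);z=np.array([np.sin(a),0,-np.cos(a)]);y=np.array([0,-1.*flip,0]);return Rc@np.c_[np.cross(y,z),y,z]
E
python3 - <<'E'
from kin import *
rng=np.random.default_rng(0)
for flip in (1,-1):
  for deg in (33,38,43):
    R=Rt(deg,flip);z=R[:,2];g=ch(51,-112,152)+.032*z
    for nm,t in (("grasp",g),("pre",g-.12*z),("pulled",g+Rc@[-.045,0,0])):
        sols=[]
        for i in range(25):
            r=ik(t,R,LO+rng.random(7)*(HI-LO))
            if r.cost<1e-5 and all(np.abs(r.x-s).max()>.25 for s in sols): sols.append(r.x)
        print(flip,deg,nm,len(sols));[print("   ",s.round(2)) for s in sorted(sols,key=lambda s:s[2])[::max(1,len(sols)//4)][:5]]
E
```

```text
1 33 grasp 6
    [ 0.97  1.04 -1.45  1.63  0.66  0.99 -0.85]
    [ 0.91  0.83 -1.25  1.63  0.34  0.9  -0.66]
    [ 0.75  0.62 -0.94  1.63 -0.05  0.87 -0.41]
    [ 0.44  0.48 -0.51  1.63 -0.4   0.91 -0.18]
    [ 0.02  0.43  0.01  1.63 -0.67  0.99 -0.02]
1 33 pre 7
    [ 1.11  0.74 -1.4   1.59  0.25  1.09 -0.6 ]
    [ 1.03  0.57 -1.19  1.59 -0.    1.08 -0.44]
    [ 0.73  0.38 -0.73  1.58 -0.33  1.11 -0.22]
    [ 0.17  0.3  -0.04  1.58 -0.6   1.18 -0.06]
    [-0.17  0.32  0.36  1.58 -0.72  1.24  0.01]
1 33 pulled 6
    [ 1.05  0.91 -1.36  1.67  0.45  0.95 -0.68]
    [ 0.79  0.56 -0.87  1.67 -0.16  0.9  -0.28]
    [ 0.58  0.47 -0.59  1.67 -0.37  0.93 -0.14]
    [ 0.33  0.42 -0.27  1.66 -0.54  0.98 -0.03]
    [ 0.06  0.41  0.05  1.66 -0.69  1.03  0.05]
1 38 grasp 6
    [ 1.    0.96 -1.36  1.66  0.44  0.88 -0.68]
    [ 0.73  0.59 -0.86  1.66 -0.25  0.84 -0.24]
    [ 0.48  0.49 -0.52  1.66 -0.51  0.89 -0.07]
    [ 0.26  0.45 -0.24  1.66 -0.67  0.94  0.02]
    [-0.01  0.44  0.1   1.65 -0.83  1.01  0.11]
1 38 pre 6
    [ 1.17  0.78 -1.41  1.63  0.2   1.04 -0.53]
    [ 0.89  0.42 -0.87  1.63 -
[... 1124 characters left out ...]
]
    [ 0.28  0.43 -0.13  1.71 -0.83  1.02  0.22]
-1 33 grasp 2
    [ 0.94  0.89 -1.31  1.63  0.43  0.92  2.43]
    [ 0.86  0.74 -1.13  1.63  0.17  0.88  2.59]
-1 33 pre 1
    [ 1.12  0.78 -1.43  1.59  0.3   1.1   2.51]
-1 33 pulled 2
    [ 1.06  0.97 -1.41  1.67  0.53  0.97  2.41]
    [ 1.    0.79 -1.23  1.67  0.25  0.91  2.59]
-1 38 grasp 2
    [ 1.02  1.08 -1.46  1.66  0.61  0.93  2.35]
    [ 0.98  0.92 -1.31  1.66  0.36  0.86  2.51]
-1 38 pre 1
    [ 1.18  0.83 -1.46  1.63  0.26  1.05  2.57]
-1 38 pulled 1
    [ 1.09  0.94 -1.36  1.69  0.37  0.9   2.55]
-1 43 grasp 1
    [ 1.06  1.1  -1.45  1.69  0.53  0.86  2.44]
-1 43 pre 0
-1 43 pulled 1
    [ 1.14  1.01 -1.39  1.72  0.37  0.86  2.59]
```

```bash
cat >> kin.py <<'E'
from scipy.optimize import lsq_linear
def jac(q):
    p,R=fk(q,P,S);J=np.zeros((6,7))
    for i in range(7):
        d=np.array(q,float);d[i]+=1e-5;p2,R2=fk(d,P,S)
        J[:3,i]=(p2-p)/1e-5;J[3:,i]=Rot.from_matrix(R2@R.T).as_rotvec()/1e-5
    return J,p,R
def sim(q,wps,R,step=.01,lam=.03,wr=.5):
    q=np.array(q,float);out=[]
    for t in wps:
        n=int(np.linalg.norm(np.array(t)-fk(q,P,S)[0])/step)+15
        for _ in range(n):
            J,p,Rn=jac(q);e=np.array(t)-p;L=np.linalg.norm(e);e*=min(1,step/max(L,1e-9))
            e=np.r_[e,wr*np.clip(Rot.from_matrix(R@Rn.T).as_rotvec(),-.05,.05)];J[3:]*=wr
            A=np.r_[J,lam*np.eye(7)];b=np.r_[e,np.zeros(7)]
            q=q+lsq_linear(A,b,(np.maximum(LO-q,-.1)-1e-9,np.minimum(HI-q,.1)+1e-9)).x
        p,Rn=fk(q,P,S);out.append((q.round(2),(toch(p)-toch(t)).round(),round(np.degrees(Rot.from_matrix(R@Rn.T).magnitude()),1)))
    return q,out
E
python3 - <<'E'
from kin import *
R=Rt(37.5);z=R[:,2];g=ch(51,-112,152)+.032*z;pre=g-.12*z
print("replay");q,o=sim(D[8][0],[[.266,.422,.8185],[.362,.289,.691],[.545,.0746,.471],ch(-90,-114,360)],R);[print(*x) for x in o]
ob,p,Rn=obs();q0=ob["joint_pos"]
for nm,w in dict(direct=[pre],out=[p+[.15,0,0],pre],outlow=[p+[.1,.05,-.05],p+[.2,.05,-.05],pre],up=[p+[.1,.1,.3],[.75,.2,.4],pre],right=[p+[.1,-.3,0],pre],left=[[.3,.6,.5],[.5,.5,.4],pre],fup=[[.3,.6,.5],[.6,.35,.45],[.68,.05,.4],pre]).items():
    q,o=sim(q0,w,R);print(nm);[print("  ",*x) for x in o]
E
```

```text
replay
[-2.01 -0.06  0.91  0.68 -0.03  1.85 -1.51] [ 0. -0.  0.] 0.0
[-1.77 -0.5   0.64  1.24  0.22  1.64 -1.41] [0. 0. 0.] 0.0
[-1.48 -0.5   1.19  1.53 -0.07  1.41 -0.65] [ 0. -0.  0.] 0.0
[-1.41 -0.5   1.34  1.66 -0.11  1.32 -0.43] [-1. 90. 19.] 0.8
direct
   [-1.45 -0.5   1.34  1.9  -0.11  1.06 -0.44] [-25. 124.  55.] 0.7
out
   [-1.52 -0.5   1.34  1.73 -0.08  1.18 -0.52] [-34. 161.  37.] 0.8
   [-1.46 -0.5   1.34  1.9  -0.11  1.06 -0.44] [-23. 124.  55.] 0.7
outlow
   [-1.54 -0.5   1.34  1.84 -0.08  1.07 -0.53] [-33. 114.  42.] 0.7
   [-1.59 -0.5   1.34  1.8  -0.06  1.09 -0.57] [-58. 204.  60.] 0.7
   [-1.46 -0.5   1.34  1.9  -0.11  1.05 -0.45] [-20. 125.  54.] 0.7
up
   [-1.96 -0.5   1.34  1.17  0.09  1.54 -0.9 ] [-31.  86. -21.] 0.8
   [-1.84 -0.5   1.34  1.56  0.04  1.2  -0.82] [-66. 140.  28.] 0.7
   [-1.47 -0.5   1.34  1.89 -0.1   1.05 -0.46] [-18. 125.  56.] 0.7
right
   [-1.15 -0.5   1.34  1.7  -0.15  1.43 -0.2 ] [ 70. 236.  48.] 0.8
   [-1.44 -0.5   1.34  1.9  -0.11  1.06 -0.43] [-30. 124.  53.] 0.7
left
   [-1.39 -0.09  0.23  1.5  -0.01  1.08 -1.56] [ 0.  0. -0.] 0.0
   [-1.2   0.03  0.52  1.58 -0.39  0.98 -0.97] [ 0.  0. -0.] 0.0
   [-0.51  0.42  0.86  1.62 -1.    1.35  0.19] [0. 0. 0.] 0.0
fup
   [-1.39 -0.09  0.23  1.5  -0.01  1.08 -1.56] [ 0.  0. -0.] 0.0
   [-1.05  0.11  0.76  1.42 -0.61  1.25 -0.63] [-0.  0. -0.] 0.0
   [-0.51  0.36  0.92  1.32 -0.94  1.6  -0.05] [-0. -0. -0.] 0.0
   [-0.52  0.43  0.88  1.62 -1.01  1.36  0.19] [ 0.  0. -0.] 0.0
```

The simulation reproduces the arm, and a detour to the left unwinds it. I'll look for a short version.

Run:
```python
from kin import *
ob,p,Rn=obs();q0=ob["joint_pos"];R=Rn.copy();R=Rt(37.5);z=R[:,2];g=ch(51,-112,152)+.032*z;pre=g-.12*z;hi=ch(-60,-112,400)
for nm,w in dict(a=[[.45,.3,.5],[.6,.25,.47],hi,pre,g],b=[[.42,.42,.5],[.62,.2,.45],hi,pre,g],c=[[.38,.4,.48],[.6,.2,.45],hi,pre,g,g+Rc@[-.045,0,0]],d=[[.35,.5,.5],[.6,.2,.45],hi,pre,g]).items():
    q,o=sim(q0,w,R);print(nm);[print("  ",*x) for x in o]
    plan2(*w)
```

```text
a
   [-1.31 -0.4   0.67  1.65 -0.12  1.25 -1.01] [ 0.  0. -0.] 0.0
   [-1.36  0.1   1.28  1.43 -0.69  1.39 -0.48] [-0.  0. -0.] 0.0
   [-0.62  0.41  1.21  1.37 -1.03  1.72  0.07] [ 0. -0. -0.] 0.0
   [-0.68  0.53  1.12  1.62 -1.14  1.45  0.24] [-0.  0. -0.] 0.0
   [-0.69  0.66  0.99  1.65 -1.27  1.3   0.28] [-0.  0.  0.] 0.0
2 x [ 0.845 -0.761 -0.165] rows/call 4.0 -> [136. 188. 500.]
2 x [-0.005  0.52   0.133] rows/call 2.0 -> [150.  31. 470.]
2 x [-0.684  0.509 -0.213] rows/call 3.0 -> [ -60. -112.  400.]
2 x [-0.206 -0.021  0.589] rows/call 2.0 -> [  -3. -112.  222.]
1 x [ 0.005 -0.038  0.799] rows/call 3.0 -> [  70. -112.  127.]
b
   [-1.38 -0.27  0.56  1.61 -0.12  1.16 -1.18] [0. 0. 0.] 0.0
   [-1.17  0.18  1.25  1.43 -0.8   1.46 -0.33] [-0.  0. -0.] 0.0
   [-0.61  0.4   1.19  1.37 -1.02  1.71  0.07] [-0. -0. -0.] 0.0
   [-0.67  0.53  1.1   1.62 -1.13  1.45  0.24] [-0. -0. -0.] 0.0
   [-0.69  0.66  0.99  1.65 -1.27  1.3   0.28] [0. 0. 0.] 0.0
3 x [ 0.731 -0.687  0.013] rows/call 3.0 -> [234. 264. 500.]
2 x [-0.394  0.922 -0.068] rows/call 3.0 -> [112.  -7. 450.]
2 x [-0.548  0.3
[... 877 characters left out ...]
 x [-0.239  0.016 -0.181] rows/call 2.0 -> [  25. -112.  127.]
d
   [-1.35 -0.23  0.34  1.61 -0.06  1.12 -1.38] [-0. -0. -0.] 0.0
   [-1.21  0.06  1.19  1.48 -0.66  1.39 -0.4 ] [-0.  0. -0.] 0.0
   [-0.6   0.4   1.18  1.37 -1.01  1.7   0.06] [ 0. -0.  0.] 0.0
   [-0.66  0.52  1.09  1.62 -1.13  1.44  0.23] [-0. -0. -0.] 0.0
   [-0.68  0.65  0.98  1.65 -1.26  1.3   0.27] [0. 0. 0.] 0.0
3 x [ 0.804 -0.906  0.063] rows/call 4.0 -> [279. 360. 500.]
3 x [-0.351  0.794 -0.108] rows/call 3.0 -> [104.  11. 450.]
2 x [-0.525  0.435 -0.178] rows/call 3.0 -> [ -60. -112.  400.]
2 x [-0.206 -0.021  0.589] rows/call 2.0 -> [  -3. -112.  222.]
1 x [ 0.005 -0.038  0.799] rows/call 3.0 -> [  70. -112.  127.]
```

Run:
```python
from kin import *
ob,p,Rn=obs();q0=ob["joint_pos"];R=Rt(37.5);z=R[:,2];g=ch(51,-112,152)+.032*z;pre=g-.12*z;hi=ch(-60,-112,400)
def bar(a): 
    b=a+np.arctan2(6,215);return ch(85-215.1*np.cos(b),0,115+215.1*np.sin(b))+.036*z
for nm,w in dict(e=[[.34,.55,.48],[.52,.4,.45],[.62,.2,.45],hi,pre,g,g+Rc@[-.045,0,0],pre],b=[[.42,.42,.5],[.62,.2,.45],hi,pre,g,g+Rc@[-.045,0,0],pre]).items():
    q,o=sim(q0,w,R);print(nm);[print("  ",*x) for x in o]
    plan2(*w[:5])
    for s in (1,-1):
        R2=R@Rot.from_euler('z',s*np.pi/2).as_matrix()
        _,o=sim(q,[bar(1.3)-.1*z,bar(1.3)-.1*z,bar(1.2),bar(.8),bar(.4),bar(0)],R2);print(s);[print("     ",*x) for x in o]
```

```text
e
   [-1.39 -0.16  0.33  1.59 -0.06  1.06 -1.44] [0. 0. 0.] 0.0
   [-1.25 -0.07  0.71  1.56 -0.38  1.13 -0.87] [0. 0. 0.] 0.0
   [-0.98  0.12  1.    1.43 -0.72  1.42 -0.37] [ 0. -0. -0.] 0.0
   [-0.54  0.35  1.06  1.37 -0.96  1.67  0.04] [-0. -0.  0.] 0.0
   [-0.59  0.47  0.98  1.62 -1.06  1.39  0.21] [ 0.  0. -0.] 0.0
   [-0.62  0.6   0.88  1.65 -1.2   1.25  0.26] [ 0.  0. -0.] 0.0
   [-0.57  0.58  0.9   1.68 -1.18  1.28  0.32] [-0.  0. -0.] 0.0
   [-0.59  0.47  0.98  1.62 -1.06  1.39  0.21] [-0. -0.  0.] 0.0
3 x [ 0.85  -0.976  0.152] rows/call 4.0 -> [320. 390. 480.]
2 x [-0.21   0.759 -0.016] rows/call 3.0 -> [255. 165. 450.]
2 x [-0.362  0.598 -0.26 ] rows/call 3.0 -> [112.  -7. 450.]
2 x [-0.548  0.375 -0.197] rows/call 3.0 -> [ -60. -112.  400.]
2 x [-0.206 -0.021  0.589] rows/call 2.0 -> [  -3. -112.  222.]
1
      [-1.21 -0.13  1.25  1.69 -0.51  1.31 -1.84] [ 0. -0. -0.] 0.0
      [-1.21 -0.13  1.25  1.69 -0.51  1.31 -1.84] [ 0. -0.  0.] 0.0
      [-1.22  0.09  1.33  1.8  -0.77  1.23 -1.64] [-0.  0.  0.] 0.0
      [-1.1   0.07  1.34  1.9  -0.76  1.24 -1.48] [-0.  0.  0.] 0.0
[... 1418 characters left out ...]
1.83] [-0. -0.  0.] 0.0
      [-1.22  0.09  1.33  1.8  -0.77  1.23 -1.64] [-0.  0.  0.] 0.0
      [-1.1   0.07  1.34  1.9  -0.76  1.24 -1.48] [-0.  0.  0.] 0.0
      [-0.88  0.24  1.29  1.98 -0.93  1.3  -1.21] [0. 0. 0.] 0.0
      [-0.68  0.42  1.15  2.04 -1.11  1.3  -0.98] [-0. -0.  0.] 0.0
-1
      [-1.52 -0.45  1.32  1.69 -0.13  1.23  1.04] [-0.  0. -0.] 0.0
      [-1.52 -0.45  1.32  1.69 -0.13  1.23  1.04] [-0.  0.  0.] 0.0
      [-1.59 -0.5   1.34  1.85 -0.06  1.03  1.  ] [-6. 18.  7.] 0.7
      [-1.41 -0.5   1.34  1.95 -0.12  1.03  1.18] [-3. 19.  9.] 0.7
      [-1.    0.07  1.34  2.02 -0.79  1.21  1.83] [ 1. 18. 10.] 0.3
      [-0.68  0.42  1.15  2.04 -1.1   1.29  2.16] [0. 0. 0.] 0.0
```

Emit:
carry_out:
  deltas:
    - [0.28,0.01,-0.37,0,-0.33]
    - [0.28,0.01,-0.37,0,-0.33]

```text
clock: 30.82
position: [0.5824, 0.0395, 0.388]
ee_rot: [0.805, 0.498, 0.28, -0.157]
ft_force: [0.7, 0.1, -0.7]
grip_width: 0.34
grasp_force: 0.0
```

Emit:
carry_out:
  deltas:
    - [0.25,-0.33,0.09,0,-0.33]
    - [0.5,-0.66,0.18,0,-0.33]
    - [0.76,-0.98,0.27,0,-0.33]

```text
clock: 31.2
position: [0.5019, 0.208, 0.4168]
ee_rot: [0.806, 0.498, 0.277, -0.158]
ft_force: [1.2, 0.3, 1.1]
grip_width: 0.334
grasp_force: 0.0
```

Emit:
carry_out:
  deltas:
    - [0.25,-0.33,0.09,0,-0.33]
    - [0.5,-0.66,0.18,0,-0.33]
    - [0.76,-0.98,0.27,0,-0.33]

```text
clock: 31.58
position: [0.4233, 0.3755, 0.4503]
ee_rot: [0.806, 0.498, 0.277, -0.159]
ft_force: [0.2, 0.7, 0.3]
grip_width: 0.334
grasp_force: 0.0
```

Emit:
carry_out:
  deltas:
    - [0.25,-0.33,0.09,0,-0.33]
    - [0.5,-0.66,0.18,0,-0.33]
    - [0.76,-0.98,0.27,0,-0.33]
    - [0.76,-0.98,0.27,0,-0.33]

```text
clock: 32.08
position: [0.3405, 0.5481, 0.4825]
ee_rot: [0.804, 0.501, 0.276, -0.159]
ft_force: [1.0, -1.0, -0.7]
grip_width: 0.335
grasp_force: 0.0
```

Run:
```python
from kin import *
o,p,R=obs();print(p,toch(p),(Rc.T@R).round(3).tolist(),np.round(o["joint_pos"],3))
z=R[:,2];g=ch(51,-112,152)+.032*z;pre=g-.12*z;hi=ch(-60,-112,400);w=[[.52,.4,.45],[.62,.2,.45],hi,pre,g]
q,oo=sim(o["joint_pos"],w,R);[print("  ",*x) for x in oo]
plan2(*w)
```

```text
[0.34049077 0.54809452 0.4824576 ] [318.85655763 388.43228352 482.45760136] [[0.797, -0.049, 0.602], [-0.027, -0.999, -0.046], [0.604, 0.02, -0.797]] [-1.23  -0.143  0.122  1.573  0.035  1.062 -1.566]
   [-1.08 -0.08  0.51  1.58 -0.33  1.1  -0.94] [0. 0. 0.] 0.0
   [-0.85  0.06  0.8   1.46 -0.62  1.34 -0.46] [ 0.  0. -0.] 0.0
   [-0.51  0.26  0.95  1.41 -0.86  1.56 -0.03] [ 0. -0.  0.] 0.0
   [-0.56  0.37  0.87  1.67 -0.98  1.28  0.15] [0. 0. 0.] 0.0
   [-0.57  0.52  0.77  1.69 -1.13  1.13  0.21] [0. 0. 0.] 0.0
2 x [-0.214  0.754 -0.007] rows/call 3.0 -> [255. 165. 450.]
2 x [-0.364  0.596 -0.261] rows/call 3.0 -> [112.  -7. 450.]
2 x [-0.549  0.373 -0.197] rows/call 3.0 -> [ -60. -112.  400.]
2 x [-0.204 -0.035  0.588] rows/call 2.0 -> [  -2. -108.  222.]
1 x [-0.  -0.   0.8] rows/call 3.0 -> [  70. -113.  126.]
```

Emit:
carry_out:
  deltas:
    - [-0.1,0.38,0,0,-0.33]
    - [-0.21,0.75,-0.01,0,-0.33]
    - [-0.21,0.75,-0.01,0,-0.33]

```text
clock: 32.45
position: [0.4387, 0.4643, 0.4674]
ee_rot: [0.808, 0.495, 0.278, -0.158]
ft_force: [0.2, 0.9, -0.4]
grip_width: 0.332
grasp_force: 0.0
```

Emit:
carry_out:
  deltas:
    - [-0.1,0.38,0,0,-0.33]
    - [-0.21,0.75,-0.01,0,-0.33]
    - [-0.21,0.75,-0.01,0,-0.33]

```text
clock: 32.83
position: [0.5262, 0.3903, 0.4513]
ee_rot: [0.808, 0.495, 0.278, -0.157]
ft_force: [-0.9, 0.4, 0.5]
grip_width: 0.335
grasp_force: 0.0
```

Emit:
carry_out:
  deltas:
    - [-0.18,0.3,-0.13,0,-0.33]
    - [-0.36,0.6,-0.26,0,-0.33]
    - [-0.36,0.6,-0.26,0,-0.33]

```text
clock: 33.2
position: [0.5749, 0.29, 0.4527]
ee_rot: [0.808, 0.495, 0.278, -0.158]
ft_force: [-0.5, 1.1, -0.3]
grip_width: 0.334
grasp_force: 0.0
```

Emit:
carry_out:
  deltas:
    - [-0.18,0.3,-0.13,0,-0.33]
    - [-0.36,0.6,-0.26,0,-0.33]
    - [-0.36,0.6,-0.26,0,-0.33]

```text
clock: 33.58
position: [0.6242, 0.1907, 0.452]
ee_rot: [0.808, 0.496, 0.277, -0.157]
ft_force: [1.5, 1.3, 0.8]
grip_width: 0.335
grasp_force: 0.0
```

Emit:
carry_out:
  deltas:
    - [-0.27,0.19,-0.1,0,-0.33]
    - [-0.55,0.37,-0.2,0,-0.33]
    - [-0.55,0.37,-0.2,0,-0.33]

```text
clock: 33.95
position: [0.6345, 0.0914, 0.426]
ee_rot: [0.808, 0.496, 0.276, -0.158]
ft_force: [0.0, 1.2, 0.4]
grip_width: 0.335
grasp_force: 0.0
```

Emit:
carry_out:
  deltas:
    - [-0.27,0.19,-0.1,0,-0.33]
    - [-0.55,0.37,-0.2,0,-0.33]
    - [-0.55,0.37,-0.2,0,-0.33]

```text
clock: 34.33
position: [0.6463, -0.0082, 0.4004]
ee_rot: [0.808, 0.497, 0.276, -0.158]
ft_force: [1.1, -0.5, 0.4]
grip_width: 0.336
grasp_force: 0.0
```

Emit:
carry_out:
  deltas:
    - [-0.1,-0.02,0.3,0,-0.33]
    - [-0.2,-0.03,0.59,0,-0.33]
    - [-0.2,-0.03,0.59,0,-0.33]

```text
clock: 34.7
position: [0.6561, 0.0269, 0.3105]
ee_rot: [0.805, 0.5, 0.275, -0.161]
ft_force: [0.2, 0.6, 0.0]
grip_width: 0.333
grasp_force: 0.0
```

Run:
```python
from kin import *
o,p,R=obs();print(p,toch(p),(Rc.T@R).round(3).tolist(),np.round(o["joint_pos"],3),o["grip_width"],o["ft_force"])
c=camera("wrist")
for b in boxes_of("knuckle",c)[:2]: print(round(b["conf"],2),toch(b["position"]))
Pw,col=wcloud(c);Q=(Pw-Cc)@Rc*1000;T=(Pw-p)@R*1000
k=(Q[:,1]<-98)&(Q[:,1]>-126)&(Q[:,0]>30)&(Q[:,0]<66)&(Q[:,2]>135)&(Q[:,2]<170);print(k.sum(),Q[k].min(0).round(),Q[k].max(0).round(),np.median(Q[k],0).round(),np.median(T[k],0).round(),T[k].min(0).round(),T[k].max(0).round())
f=(abs(T[:,0])<14)&(abs(T[:,1])<35)&(abs(T[:,1])>8)&(T[:,2]<-8)&(T[:,2]>-70)&(col.max(1)<110)
print("fingers",f.sum(),T[f].min(0).round(),T[f].max(0).round())
z=R[:,2];g=ch(51,-112,152)+.032*z
plan2(g-.12*z,g-.03*z,g)
cv2.imwrite("pics/w6.png",c["img"][:,:,::-1])
```

```text
[0.65612956 0.02688576 0.31047162] [ -31.52449176 -110.08504545  310.47162251] [[0.797, -0.051, 0.602], [-0.032, -0.999, -0.042], [0.604, 0.015, -0.797]] [-0.565  0.304  0.962  1.592 -0.913  1.382  0.095] 0.3330032241367257 [0.21894746 0.61117831 0.00315821]
0.73 [  48.53745005 -110.07382042  162.4       ]
384 [  39. -121.  135.] [  63. -105.  170.] [  47. -114.  160.] [-27.  -2. 169.] [-49. -11. 159.] [-17.   5. 183.]
fingers 5145 [-12. -35. -70.] [ 14.  35. -19.]
1 x [-0.204 -0.055  0.62 ] rows/call 3.0 -> [  -2. -108.  222.]
1 x [-0.001 -0.004  0.6  ] rows/call 2.0 -> [  52. -112.  150.]
1 x [-0.    -0.001  0.2  ] rows/call 1.0 -> [  70. -113.  126.]
```

View pics/w6.png

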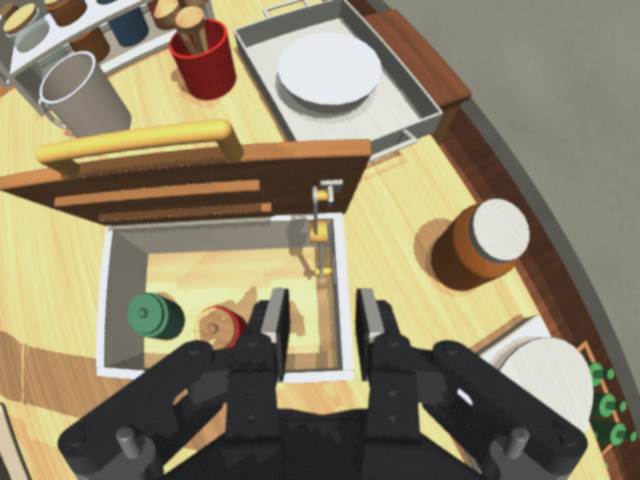

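Knuckle at (319,232), lined up with the gap between the fingers. Going in.

Emit:
carry_out:
  deltas:
    - [-0.1,-0.03,0.31,0,-0.33]
    - [-0.2,-0.05,0.62,0,-0.33]
    - [-0.2,-0.05,0.62,0,-0.33]
    - [-0.2,-0.05,0.8,0,-0.33]
    - [-0.2,-0.05,0.8,0,-0.33]

```text
clock: 35.42
position: [0.6751, 0.069, 0.1995]
ee_rot: [0.806, 0.499, 0.277, -0.159]
ft_force: [0.0, 0.2, -0.4]
grip_width: 0.331
grasp_force: 0.0
```

Run:
```python
from kin import *
o,p,R=obs();print(p,toch(p),np.round(o["joint_pos"],3),o["ft_force"])
c=camera("wrist")
Pw,col=wcloud(c);Q=(Pw-Cc)@Rc*1000;T=(Pw-p)@R*1000
k=(Q[:,1]<-98)&(Q[:,1]>-126)&(Q[:,0]>36)&(Q[:,0]<66)&(Q[:,2]>140)&(Q[:,2]<166)&(col[:,0]>col[:,2]*1.4);print(k.sum(),Q[k].min(0).round(),Q[k].max(0).round(),T[k].min(0).round(),T[k].max(0).round())
z=R[:,2];plan2(ch(51,-112.5,152)+.028*z)
```

```text
[0.67508969 0.06904756 0.19953072] [  14.70246967 -110.49929201  199.53072484] [-0.57   0.413  0.886  1.72  -1.045  1.207  0.218] [ 0.04813011  0.18630359 -0.42078227]
786 [  42. -122.  148.] [  64. -106.  165.] [-9. -8. 48.] [13.  8. 67.]
1 x [ 0.004 -0.011  0.592] rows/call 2.0 -> [  68. -114.  130.]
```

Emit:
carry_out:
  deltas:
    - [0.01,0,0.2,0,-0.33]
    - [0.01,0,0.4,0,-0.33]
    - [0.01,0,0.55,0,-0.33]
    - [0.01,0,0.59,0,-0.33]
    - [0.01,0,0.59,0,-0.33]
    - [0.01,0,0.59,0,-1]
    - [0.01,0,0.59,0,-1]
    - [0.01,0,0.59,0,-1]
  force: 70

```text
clock: 36.48
position: [0.6994, 0.1157, 0.1308]
ee_rot: [0.806, 0.499, 0.277, -0.16]
ft_force: [-11.0, -1.6, 6.9]
grip_width: 0.172
grasp_force: 68.6
```

Run:
```python
from kin import *
o,p,R=obs();print(p,toch(p),o["ft_force"],o["grip_width"],o["grasp_force"])
d0=toch(p)
for k in (10,20,30,40,48):
    x=51-k;zz=80+np.sqrt(75**2-(x-30)**2);d=np.array([x-51,0,zz-152]);print(k,(R.T@Rc@d/150).round(3))
```

```text
[0.69936833 0.11571267 0.13080503] [  67.19071312 -113.97339154  130.80502937] [-10.98241124  -1.57715416   6.8683384 ] 0.17195525639335257 68.61773729324341
10 [-0.044  0.004 -0.052]
20 [-0.094  0.008 -0.096]
30 [-0.149  0.011 -0.134]
40 [-0.21   0.015 -0.164]
48 [-0.263  0.017 -0.182]
```

Knuckle gripped (14.6 mm). Draw it forward along its arc.

Emit:
carry_out:
  deltas:
    - [-0.02,0,-0.026,0,-1]
    - [-0.044,0,-0.052,0,-1]
    - [-0.07,0,-0.075,0,-1]
    - [-0.094,0.01,-0.096,0,-1]
    - [-0.12,0.01,-0.116,0,-1]
    - [-0.149,0.01,-0.134,0,-1]
    - [-0.18,0.01,-0.15,0,-1]
    - [-0.21,0.01,-0.164,0,-1]
    - [-0.25,0.02,-0.178,0,-1]
    - [-0.25,0.02,-0.178,0,-1]
    - [-0.25,0.02,-0.178,0,-1]

```text
clock: 37.85
position: [0.6811, 0.0749, 0.1271]
ee_rot: [0.806, 0.499, 0.276, -0.16]
ft_force: [0.8, 6.3, -10.6]
grip_width: 0.161
grasp_force: 68.2
```

```bash
cat > lid.py <<'E'
from kin import *
def lidang():
    t=camera("top");m=outline_of("lid",t);out=[]
    Pw=cloud(t);Q=(Pw-Cc)@Rc*1000
    k=(abs(Q[:,1])<140)&(Q[:,2]>180)&(Q[:,0]<90)&(Q[:,0]>-140);col=t["img"][t["depth"]>0].astype(int)
    w=k&(col[:,0]-col[:,2]>30)&(col[:,0]<190)
    print("lid pts",w.sum(),"top z",np.percentile(Q[w][:,2],[50,90,98]).round(),"x at top",np.median(Q[w&(Q[:,2]>np.percentile(Q[w][:,2],80))],0).round())
    for q in ("knuckle","pull_bar"):
        for b in boxes_of(q,t)[:2]: print(q,round(b["conf"],2),toch(b["position"]).round())
    return t
if __name__=="__main__":
    o,p,R=obs();print(toch(p),np.array(o["ft_force"]).round(1),o["grip_width"],o["grasp_force"]);lidang()
    c=camera("side")
    for q in ("pull_bar","lid"):
        for b in boxes_of(q,c)[:2]: print("side",q,round(b["conf"],2),toch(b["position"]).round())
E
python3 lid.py
```

```text
[  22.51694299 -113.68347377  127.11485879] [  0.8   6.3 -10.6] 0.160891490858488 68.18419073475525
lid pts 1920 top z [290. 330. 332.] x at top [ 30.  -4. 330.]
knuckle 0.7 [  22. -110.  167.]
knuckle 0.63 [18. 17.  5.]
pull_bar 0.73 [  24. -110.  163.]
pull_bar 0.61 [ 42.   7. 289.]
side pull_bar 0.7 [-356. -181.   52.]
side pull_bar 0.69 [ 61.  17. 223.]
side lid 0.95 [ 66.  12. 221.]
```

The knuckle seems to have come about 33 mm, having slipped slightly in the grip. I'll grip harder and draw about 12 mm more.

Emit:
carry_out:
  deltas:
    - [0,0,0,0,-1]
    - [-0.02,0,-0.005,0,-1]
    - [-0.04,0,-0.01,0,-1]
    - [-0.06,0,-0.016,0,-1]
    - [-0.085,0,-0.022,0,-1]
    - [-0.085,0,-0.022,0,-1]
    - [-0.085,0,-0.022,0,-1]
  force: 115

```text
clock: 39.08
position: [0.6769, 0.0653, 0.1234]
ee_rot: [0.805, 0.499, 0.277, -0.16]
ft_force: [3.9, 10.6, -7.7]
grip_width: 0.137
grasp_force: 112.2
```

```bash
python3 lid.py
```

```text
[  11.96615131 -113.64594325  123.38010076] [ 3.9 10.6 -7.7] 0.13733950831939912 112.15885169513058
lid pts 2610 top z [285. 325. 328.] x at top [ 15.  -6. 325.]
knuckle 0.37 [-38.   5.  83.]
pull_bar 0.62 [ 45.   3. 270.]
side pull_bar 0.87 [ 55.  16. 217.]
side lid 0.86 [ 62.  10. 218.]
```

The lid is now at about 1.2 rad. Release and withdraw.

Emit:
carry_out:
  deltas:
    - [0,0,0,0,-0.33]
    - [0,0,0,0,-0.33]
    - [0,0,-0.3,0,-0.33]
    - [0,0,-0.65,0,-0.33]
    - [0,0,-0.93,0,-0.33]
    - [0,0,-0.93,0,-0.33]

```text
clock: 40.17
position: [0.6377, -0.0158, 0.2379]
ee_rot: [0.807, 0.497, 0.279, -0.156]
ft_force: [-0.1, -0.0, 0.6]
grip_width: 0.341
grasp_force: 0.0
```

```bash
python3 lid.py
python3 - <<'E'
from kin import *
o,p,R=obs();z=R[:,2];q=o["joint_pos"]
def bar(a):
    b=a+np.arctan2(6,215);return ch(85-215.1*np.cos(b),0,115+215.1*np.sin(b))
a=1.2;pre=bar(a)+(.032-.1)*z
d=(pre-p)/3;Ri=R
for i in range(3):
    print((Ri.T@d/.15).round(3),"spin 1");Ri=Ri@Rot.from_euler('z',np.pi/6).as_matrix()
print((Ri.T@(bar(a)+.032*z-pre)/.15).round(3),(Rc.T@Ri).round(2).tolist())
qq,oo=sim(q,[pre],Ri);print(oo)
qq,oo=sim(qq,[bar(a)+.032*z],Ri);print(oo)
E
```

```text
[ -77.98782292 -110.38172601  237.93554716] [-0.1 -0.   0.6] 0.34089347656558866 0.0
lid pts 2522 top z [285. 325. 327.] x at top [ 16.  -2. 325.]
knuckle 0.58 [  12. -111.  160.]
pull_bar 0.78 [ 41.   6. 274.]
side pull_bar 0.79 [ 55.  17. 219.]
side lid 0.58 [ 63.  14. 217.]
[ 0.258 -0.246 -0.196] spin 1
[ 0.101 -0.342 -0.196] spin 1
[-0.084 -0.347 -0.196] spin 1
[-0.     0.     0.667] [[-0.06, -0.8, 0.6], [-1.0, 0.03, -0.05], [0.02, -0.6, -0.8]]
[(array([-1.08, -0.24,  1.09,  1.75, -0.4 ,  1.25, -1.92]), array([ 0., -0., -0.]), np.float64(0.0))]
[(array([-1.17, -0.04,  1.2 ,  1.83, -0.62,  1.12, -1.77]), array([-0.,  0.,  0.]), np.float64(0.0))]
```

Emit:
carry_out:
  deltas:
    - [0.09,-0.08,-0.1,0.3,-0.3]
    - [0.18,-0.17,-0.2,0.65,-0.3]
    - [0.26,-0.25,-0.2,1,-0.3]

```text
clock: 40.9
position: [0.6085, 0.0171, 0.2816]
ee_rot: [0.909, 0.27, 0.226, -0.225]
ft_force: [0.6, 0.4, -0.7]
grip_width: 0.347
grasp_force: 0.0
```

Emit:
carry_out:
  deltas:
    - [0.03,-0.1,-0.07,0.3,-0.3]
    - [0.07,-0.22,-0.13,0.65,-0.3]
    - [0.1,-0.34,-0.2,1,-0.3]

```text
clock: 41.28
position: [0.5804, 0.0463, 0.3272]
ee_rot: [0.948, 0.026, 0.159, -0.276]
ft_force: [1.5, -0.2, 0.2]
grip_width: 0.352
grasp_force: 0.0
```

Emit:
carry_out:
  deltas:
    - [-0.03,-0.1,-0.07,0.3,-0.3]
    - [-0.06,-0.22,-0.13,0.65,-0.3]
    - [-0.08,-0.35,-0.2,1,-0.3]
    - [-0.08,-0.35,-0.2,1,-0.3]
    - [-0.08,-0.35,-0.2,1,-0.3]

```text
clock: 41.9
position: [0.5533, 0.074, 0.3735]
ee_rot: [0.923, -0.216, 0.084, -0.307]
ft_force: [-0.5, 0.1, -0.5]
grip_width: 0.343
grasp_force: 0.0
```

Run:
```python
from kin import *
o,p,R=obs();z=R[:,2];print(toch(p),(Rc.T@R).round(3).tolist(),np.round(o["joint_pos"],2))
c=camera("wrist");Pw,col=wcloud(c);Q=(Pw-Cc)@Rc*1000;T=(Pw-p)@R*1000
k=(abs(Q[:,1])<50)&(Q[:,2]>306)&(Q[:,2]<335)&(Q[:,0]>-10)&(Q[:,0]<45)&(col[:,0]>col[:,2]*1.4);print(k.sum(),Q[k].min(0).round(),Q[k].max(0).round(),np.median(Q[k],0),"tool",T[k].min(0).round(),T[k].max(0).round(),np.median(T[k],0))
t=camera("top")
for b in boxes_of("red_canister_mid",t)[:1]: print(b["conf"],toch(b["position"]))
b=1.2+np.arctan2(6,215);B=ch(85-215.1*np.cos(b),0,115+215.1*np.sin(b));print("bar pred tool",(R.T@(B-p)*1000).round())
```

```text
[-29.73112008   3.05390132 373.50161497] [[-0.053, -0.797, 0.602], [-0.998, 0.029, -0.05], [0.022, -0.604, -0.797]] [-0.86 -0.19  0.91  1.76 -0.46  1.24 -1.87]
2618 [ 10. -50. 315.] [ 22.  50. 326.] [ 13.23256925  -4.11034191 323.48636493] tool [-50. -11.  62.] [50.  3. 74.] [ 3.62901264 -4.30072204 67.11731019]
bar pred tool [-0. -0. 70.]
```

Emit:
carry_out:
  deltas:
    - [0,-0.02,0.25,0,-0.3]
    - [0,-0.02,0.5,0,-0.3]
    - [0,-0.02,0.66,0,-0.3]
    - [0,-0.02,0.66,0,-0.3]
    - [0,-0.02,0.66,0,-1]
    - [0,-0.02,0.66,0,-1]
    - [0,-0.02,0.66,0,-1]
  force: 50

```text
clock: 42.92
position: [0.5832, 0.1284, 0.2983]
ee_rot: [0.922, -0.218, 0.084, -0.308]
ft_force: [-0.5, -2.7, 2.4]
grip_width: 0.113
grasp_force: 49.2
```

Run:
```python
from kin import *
o,p,R=obs();z=R[:,2];print(toch(p),np.array(o["ft_force"]).round(1),o["grip_width"],o["grasp_force"])
a0=1.215
def bar(a): b=a+np.arctan2(6,215);return ch(85-215.1*np.cos(b),0,115+215.1*np.sin(b))
print("bar est",toch(p-.032*z),toch(bar(a0)))
for s,e in ((1.215,.75),(.75,.35),(.35,-.01)):
    print(s);[print("  ",round(a,3),(R.T@(bar(a)-bar(s))/.15).round(3)) for a in np.linspace(s,e,9)[1:]]
q,oo=sim(o["joint_pos"],[bar(a)+.032*z for a in (.75,.35,0)],R);[print(*x) for x in oo]
```

```text
[ 32.09185276  -2.52642116 298.32927404] [-0.5 -2.7  2.4] 0.11250949859912669 49.15203273296356
bar est [ 12.77999094  -0.8697901  323.79115862] [1.57265289e+01 4.21735981e-14 3.18639869e+02]
1.215
   1.157 [ 0.004  0.08  -0.024]
   1.099 [ 0.008  0.161 -0.043]
   1.041 [ 0.011  0.243 -0.058]
   0.982 [ 0.014  0.325 -0.068]
   0.924 [ 0.017  0.409 -0.072]
   0.866 [ 0.02   0.492 -0.073]
   0.808 [ 0.022  0.575 -0.068]
   0.75 [ 0.025  0.658 -0.058]
0.75
   0.7 [0.002 0.071 0.012]
   0.65 [0.003 0.141 0.028]
   0.6 [0.004 0.21  0.047]
   0.55 [0.006 0.278 0.069]
   0.5 [0.006 0.345 0.095]
   0.45 [0.007 0.41  0.124]
   0.4 [0.007 0.474 0.156]
   0.35 [0.008 0.536 0.192]
0.35
   0.305 [-0.     0.054  0.035]
   0.26 [-0.     0.107  0.072]
   0.215 [-0.001  0.158  0.111]
   0.17 [-0.001  0.208  0.152]
   0.125 [-0.002  0.255  0.196]
   0.08 [-0.003  0.301  0.242]
   0.035 [-0.004  0.344  0.29 ]
   -0.01 [-0.005  0.385  0.34 ]
[-0.84 -0.04  1.05  1.94 -0.67  1.14 -1.56] [ 0.  0. -0.] 0.0
[-0.76  0.11  1.12  2.03 -0.83  1.15 -1.29] [ 0. -0.  0.] 0.0
[-0.63  0.3   1.06  2.08 -1.03  1.17 -1.05] [-0. -0. -0.] 0.0
```

Bar gripped (9.6 mm). Lower in three arcs.

Emit:
carry_out:
  deltas:
    - [0,0.08,-0.024,0,-1]
    - [0.01,0.16,-0.043,0,-1]
    - [0.01,0.24,-0.058,0,-1]
    - [0.01,0.325,-0.068,0,-1]
    - [0.02,0.41,-0.072,0,-1]
    - [0.02,0.49,-0.073,0,-1]
    - [0.02,0.575,-0.068,0,-1]
    - [0.025,0.66,-0.058,0,-1]
    - [0.025,0.66,-0.058,0,-1]

```text
clock: 44.05
position: [0.5486, 0.0497, 0.2442]
ee_rot: [0.922, -0.219, 0.084, -0.308]
ft_force: [-4.2, -8.3, 5.6]
grip_width: 0.112
grasp_force: 52.6
```

Run:
```python
from kin import *
o,p,R=obs();z=R[:,2];f=np.array(o["ft_force"]);print(toch(p),"f chest",(Rc.T@f).round(1),"f tool",(R.T@f).round(1),o["grip_width"],o["grasp_force"])
v=toch(p-.030*z)-[85,0,115];print("bar",v,"r",np.hypot(v[0],v[2]),"a",np.arctan2(v[2],-v[0])-.028)
t=camera("top")
for b in boxes_of("pull_bar",t)[:1]+boxes_of("lid",t)[:1]: print(b["conf"],toch(b["position"]))
```

```text
[-53.82037559  -2.48784236 244.18485106] f chest [-9.3  0.5  5.6] f tool [  0.2   4.  -10.1] 0.11154566378007216 52.60396957397461
bar [-156.8877914    -0.93712051  153.08388343] r 219.19957676716922 a 0.7451269872140087
0.6 [ 13.53827027   2.99420076 198.1       ]
0.63 [ 16.78779616   5.29432716 194.2       ]
```

Emit:
carry_out:
  deltas:
    - [0,0.07,0.0,0,-1]
    - [0,0.14,0.014,0,-1]
    - [0,0.21,0.032,0,-1]
    - [0.01,0.28,0.054,0,-1]
    - [0.01,0.345,0.08,0,-1]
    - [0.01,0.41,0.109,0,-1]
    - [0.01,0.475,0.141,0,-1]
    - [0.01,0.535,0.177,0,-1]
    - [0.01,0.535,0.177,0,-1]

```text
clock: 45.32
position: [0.5301, 0.0068, 0.1742]
ee_rot: [0.922, -0.219, 0.084, -0.307]
ft_force: [5.5, -2.8, -3.8]
grip_width: 0.116
grasp_force: 49.4
```

Emit:
carry_out:
  deltas:
    - [0,0.05,0.035,0,-1]
    - [0,0.107,0.07,0,-1]
    - [0,0.158,0.109,0,-1]
    - [0,0.208,0.15,0,-1]
    - [0,0.255,0.194,0,-1]
    - [0,0.3,0.24,0,-1]
    - [0,0.3,0.24,0,-1]

```text
clock: 46.2
position: [0.5247, -0.0052, 0.1181]
ee_rot: [0.922, -0.218, 0.084, -0.307]
ft_force: [6.4, -1.9, -3.0]
grip_width: 0.115
grasp_force: 50.3
```

Run:
```python
from kin import *
o,p,R=obs();z=R[:,2];f=np.array(o["ft_force"]);print(toch(p),"f chest",(Rc.T@f).round(1),"f tool",(R.T@f).round(1),o["grip_width"],o["grasp_force"])
v=toch(p-.030*z)-[85,0,115];print("bar",v,"r",np.hypot(v[0],v[2]),"a",np.arctan2(v[2],-v[0])-.028)
for n in ("side","top"):
    Q=(cloud(camera(n))-Cc)@Rc*1000;k=(abs(Q[:,1])<130)&(Q[:,0]>-85)&(Q[:,0]<80)&(Q[:,2]>100)&(Q[:,2]<170)
    c=np.polyfit(Q[k][:,0],Q[k][:,2],1);r=Q[k][:,2]-np.polyval(c,Q[k][:,0]);k2=abs(r)<6;c=np.polyfit(Q[k][k2][:,0],Q[k][k2][:,2],1);print(n,"lid slope",c)
```

```text
[-113.74866364   -2.65919023  118.08381313] f chest [ 0.8 -6.6 -3. ] f tool [6.5 0.9 3.3] 0.11543418029483381 50.34317493438721
bar [-216.80762962   -1.13665272   26.99104273] r 218.48126842009634 a 0.09585581110670968
side lid slope [-7.74862518e-02  1.33671197e+02]
top lid slope [-7.88026450e-02  1.34285208e+02]
```

Emit:
carry_out:
  deltas:
    - [0,0.02,0.025,0,-1]
    - [0,0.04,0.05,0,-1]
    - [0,0.06,0.075,0,-1]
    - [0,0.08,0.097,0,-1]
    - [0,0.08,0.097,0,-1]

```text
clock: 46.92
position: [0.5246, -0.006, 0.101]
ee_rot: [0.922, -0.218, 0.084, -0.309]
ft_force: [-5.2, -5.3, 13.7]
grip_width: 0.12
grasp_force: 52.6
```

```bash
cat > shut.py <<'E'
from kin import *
o,p,R=obs();z=R[:,2];f=np.array(o["ft_force"]);print(toch(p),"f chest",(Rc.T@f).round(1),o["grip_width"],o["grasp_force"])
for n in ("side","top"):
    Q=(cloud(camera(n))-Cc)@Rc*1000;k=(abs(Q[:,1])<130)&(Q[:,0]>-85)&(Q[:,0]<80)&(Q[:,2]>100)&(Q[:,2]<170)
    c=np.polyfit(Q[k][:,0],Q[k][:,2],1);r=Q[k][:,2]-np.polyval(c,Q[k][:,0]);k2=abs(r)<6;c=np.polyfit(Q[k][k2][:,0],Q[k][k2][:,2],1);print(n,"lid slope",c)
E
python3 shut.py
```

```text
[-114.55990759   -2.84155038  100.96269855] f chest [-6.9  2.6 13.7] 0.11970192886410168 52.55689859390259
side lid slope [1.20799321e-03 1.26929789e+02]
top lid slope [6.66955560e-04 1.27538839e+02]
```

Emit:
carry_out:
  deltas:
    - [0,0,0,0,-0.5]
    - [0,0,0,0,-0.5]
    - [0,0,-0.15,0,-0.5]
    - [0,0,-0.4,0,-0.5]
    - [0,0,-0.8,0,-0.5]
    - [0,0,-1,0,-0.5]
    - [0,0,-1,0,-0.5]

```text
clock: 47.9
position: [0.4816, -0.0866, 0.2212]
ee_rot: [0.922, -0.218, 0.085, -0.309]
ft_force: [0.4, 1.3, -1.0]
grip_width: 0.249
grasp_force: 0.0
```

```bash
python3 shut.py
python3 - <<'E'
from h import *
t=camera("top")
for q in ("white_canister_mid","black_canister_mid"):
    for b in boxes_of(q,t)[:1]: print(q,np.round(b["position"],3))
E
```

```text
[-205.5517841     4.13520885  221.21466037] f chest [ 1.3  0.2 -1. ] 0.24932079784189706 0.0
side lid slope [6.21181081e-04 1.26929299e+02]
top lid slope [-3.97818493e-05  1.27560455e+02]
white_canister_mid [ 0.582 -0.31   0.077]
black_canister_mid [ 0.46  -0.289  0.073]
```

Lid shut, hand clear, bystanders in place.

```bash
python3 -c "
from workcell import ticket
print(ticket.hand_in())"
```

```text
the job is handed in; nothing more can be done
None
```

I put the red canister upright in the chest, broke the stay, lowered the lid fully shut under control and handed the job in at about 48 s. My last checks showed the lid flat and the black and white canisters where they started, but hand-in gave no verdict.

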